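Load the UV steriliser and shut its door on the catch

TASK

The steel cassette of instruments is due for a cycle in the small UV steriliser, whose door stands open. Load the cassette lengthways into the chamber, right way up and all the way in, then push the door fully shut until it snaps home on its catch and stays shut by itself. Leave everything else on the bench where it is.

Things in the scene. Friction and masses are not known exactly. Their poses are not given: they have to be found in the camera images.
- steriliser: Low white bench steriliser, fixed: 168 deep, 250 wide, 94 high; amber-windowed door, grey control panel left of the door. Origin: on the bench top (z 0) below the middle of the chamber mouth, in the plane of the front. x points into the chamber, y to the left as one faces it, z up. Mouth y -48 to +48, z 28 to 72; the roof over it is solid up to z 94. Chamber straight, x 0 to 156.
- mouth (a point): Middle of the lower edge of the chamber mouth, on the chamber floor, 28 above the steriliser's origin; same axes.
- shelf_edge (a point): Middle of the front edge of the fixed steel loading shelf, on its top face. The shelf is level with the chamber floor (28 above the bench) and runs from here 84 back to the mouth; 112 wide. Same axes as the steriliser.
- door (a joint): Door angle, rad: 0 shut on its catch, growing as it opens (to 2.3). Upright hinge at the right of the mouth; at pi/2 the door stands straight out, beyond that it leans to the right. It stays where it is left (0.05 N m). A sprung roller is the catch: it resists at about 0.1 rad, gives way at some 8 to 14 N pushed square on the door at door_push, and below 0.04 rad draws the door home to 0.
- door_hinge (a point): On the hinge axis at the door's lower edge, 30 above the bench, 8 in front of the mouth's plane and 72 right of its middle. The door is 146 wide from here, 10 thick, 58 high; shut, its outer face lies 4 in front of the axis.
- door_push (a point): Point on the door's outer face, 90 from the hinge, 62 above the bench; moves with the door. Axes: z up, y along the door from hinge to free edge, x square through the door, inwards (push along +x). A vertical bar handle 34 long stands 22 out from the outer face, 130 from the hinge.
- cassette: Instrument cassette: perforated steel tray 150 long (x), 62 wide (y), 30 high, blue rims and cross bars, four steel instruments in it; about 0.3 kg, rigid, both ends alike (either may go in first). Origin: centre of its underside; z up. Loose on the bench; can be gripped across its 62 width. Pushed home its middle is 75 to 81 inside the mouth.
- kidney_dish: Steel kidney dish with instruments, 95 x 202 x 34, a bystander at the right; origin under its centre.
- gallipot: Small steel bowl, 79 across, 40 high, a bystander; origin under its centre.
- haemostat: Haemostat clamp lying flat, 56 x 140 x 7, a bystander at the left; origin under its centre.
- timer: White kitchen-type timer with a black knob, 62 x 62 x 44, a bystander left of the steriliser; origin under its centre.
Not all that is in view belongs to the job. Of the things shaped like the cassette, the steel one is meant.

How it is judged:
By the outcome, as a careful person would: the job done as asked, in the order asked, and still so for the second after the job is handed in, with the robot touching nothing.
It also fails if it takes over 61 s, if anything falls off the work surface, if the arm or the gripper's body presses on something with over 40 N, if the wrist force passes 120 N, or if a joint passes its speed limit or range.

ROBOT

A 6-joint arm with a two-finger parallel gripper is mounted at the origin on the work surface; the furniture and walls round the work are solid. World frame = base frame: x ahead of the robot, y to its left, z up, the work surface at z = 0. Lengths are in m, angles in rad, forces in N, time in s.
With the tool pointing down it reaches from about 0.325 to 0.775 m from the base axis. Payload 5.5 kg.
Tool frame: the origin (TCP) lies at the very end of the fingers, on their centre line; the grasp point (between the pads) lies 19 mm behind it; z points along the fingers, y is the direction in which the jaws open and shut (so a half turn about z gives the same grasp; the last joint's range is limited). The gripper opens to 85 mm and grips with 20 to 120 N. Pads are 22 mm wide; open, the fingers measure 114 mm over their backs; the gripper's body (76 mm by 85 mm) begins 54 mm behind the grasp point. The pads swing forward as they close: fully open they stand 13 mm farther back than shut.
Start: joints at [-1.376, 0.091, 1.231, -0, 1.82, -0.057], TCP at [0.149, -0.581, 0.231] pointing down, gripper open.
Joint ranges: [-2.87, 2.87], [-0.86, 2.18], [0.17, 2.46], [-1.51, 4.65], [0.06, 2.69], [-2.65, 2.65]. Speed limits (rad/s): [2.57, 2.57, 3.01, 3.14, 3.14, 3.14].

INTERFACE

Orientations are given as a rotation vector (axis times angle).
In Python, from rig import * gives the robot as it stands. The module is installed in compiled form; this text tells all that it offers.
- The arm moves only by the tool play_rows, never from a script. Its argument "series" is a list of rows, each an object of numbers: "tx", "ty", "tz": the shift along the tool's x, y, z in cm; "roll": the turn about the tool's z in degrees; "jaw": the opening in per cent of the stroke, from 0 (shut) to 100 (fully open). A call has exactly 5 rows; each row is the pose to reach, as a shift and turn from the pose commanded when the call began, along the tool's axes at that moment; what a row does not reach only later rows make up. A row lasts 1/10 s, in which the tool goes at most 50 mm and 8.59 degrees, less where a joint would pass 70% of its speed; a pose out of reach is approached as far as the arm can. A call with a gripper value outside its range is refused whole. The fingers move at their own pace and stop on an object; "newtons" is the grip in N (left out, the last holds). Time passes only in rows, so rows that repeat a pose let the fingers close, or fill a call up. It gives the time, the measured TCP pose, the force and the opening at its end, in the units of the state.
- observe(): the state, without advancing time (a new reading comes with each control period).
- camera(name): name is "scene" or "top" or "wrist"; returns the picture (420x560x3 uint8, red, green, blue); there is no depth.
- camera_params(name): a dict with "mtx" (3x3 intrinsics, pixels), "k1" (the pictures are not rectified: a ray, as slopes to the right and down, at radius r is drawn at 1 + k1 r^2 times it, then the intrinsics apply), "extrinsics" (4x4, takes a point from camera to world coordinates). Camera axes: x right, y up, looking along -z (the intrinsics and any distortion apply to the point x, -y, -z); pixel columns grow to the right and rows downward; lengths in m; the calibration is good to about 2 mm. A picture is of the moment at which its call begins: read the wrist's pose just before it. camera_params takes no time and is no camera call; for the wrist camera it gives the pose at the moment of the call.
- hand_in(): hands the job in, once; it reports no verdict.
The state is a dict: "t": time; "qpos": joint angles; "joint_vel": joint speeds; "effort": joint torques, N m; "tcp_pos": TCP position; "orientation": TCP orientation; "wrist_force": force on the tool from outside, world axes, zero at the start; "moment": the same for the moment, N m; "width": finger opening in m.
Only numpy, scipy, OpenCV 4.12 (cv2) and the standard library are available. Lean on these libraries where they do the work, as an engineer would, in place of code of your own. Each camera call takes 0.05 s, during which the arm holds its last target.

## Working session

There is one attempt and no reset: what is moved stays moved. The work goes in short steps, Python scripts to look and compute and a tool call to move; the robot and the scene stay as the last step left them, time stands still between calls to the robot, and variables do not carry over. Pictures are saved under pics/ and viewed, and the job is handed in when it is done.

Besides the shell and the picture viewer there is one more tool, called after "Request:" as name(argument=value, ...) on one line, values as JSON. play_rows: Moves the arm, as the interface text tells. Its arguments: {"type":"object","properties":{"series":{"type":"array","items":{"type":"object","properties":{"tx":{"type":"number"},"ty":{"type":"number"},"tz":{"type":"number"},"roll":{"type":"number"},"jaw":{"type":"number"}}}},"newtons":{"type":"number"}},"required":["series"]}

```bash
mkdir -p pics
python3 - <<'E'
from rig import *
import cv2
s=observe();print(s)
for n in ("scene","top","wrist"):
    p=camera_params(n);print(n,p)
    im=camera(n);cv2.imwrite(f"pics/{n}0.png",im[:,:,::-1])
E
```

```text
{'t': 0.0, 'qpos': array([-1.37572228e+00,  9.18815904e-02,  1.23189434e+00, -7.32040637e-06,
        1.81981506e+00, -5.67458450e-02]), 'joint_vel': array([ 0.00076528,  0.00074262,  0.00181349,  0.0009195 , -0.00048214,
        0.00034766]), 'effort': array([ 3.38732161e-05, -4.58719933e+01, -4.18026245e+01, -1.11850127e-04,
        1.13626529e-02,  2.27217140e-05]), 'tcp_pos': array([ 0.1494133 , -0.58080028,  0.2301325 ]), 'orientation': array([-3.11474626e+00, -3.94260348e-01,  2.27907352e-04]), 'wrist_force': array([ 0.49731966, -0.54015918, -0.03299955]), 'moment': array([-0.01548942, -0.04805067, -0.0217307 ]), 'width': 0.08546426323889231}
scene {'mtx': array([[540.66559296,   0.        , 292.43626017],
       [  0.        , 540.66559296, 214.44830534],
       [  0.        ,   0.        ,   1.        ]]), 'k1': 0.025744122075359973, 'extrinsics': array([[-0.49924621,  0.50811546, -0.70183467, -0.43540583],
       [-0.8662529 , -0.27498507,  0.41712004,  0.6009713 ],
       [ 0.01895108,  0.81621192,  0.57744174,  0.82303418],
       [ 0.        ,  0.        ,  0.        ,  1
[... 226 characters left out ...]
ay([[ 0.0019154 ,  0.98191102, -0.18933324,  0.31268501],
       [-0.99993804,  0.00395684,  0.01040487,  0.06288758],
       [ 0.01096582,  0.18930158,  0.98185776,  1.18242727],
       [ 0.        ,  0.        ,  0.        ,  1.        ]])}
wrist {'mtx': array([[312.16353864,   0.        , 276.30306755],
       [  0.        , 312.16353864, 209.55345894],
       [  0.        ,   0.        ,   1.        ]]), 'k1': -0.037468883519960465, 'extrinsics': array([[ 0.24873459,  0.92576358,  0.28476813,  0.2215997 ],
       [-0.96857005,  0.23828107,  0.07137362, -0.56310729],
       [-0.00177976, -0.29357097,  0.95593562,  0.37277838],
       [ 0.        ,  0.        ,  0.        ,  1.        ]])}
```

View pics/scene0.png

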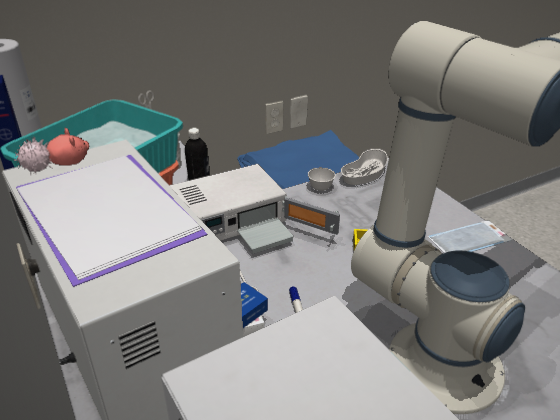

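View pics/top0.png

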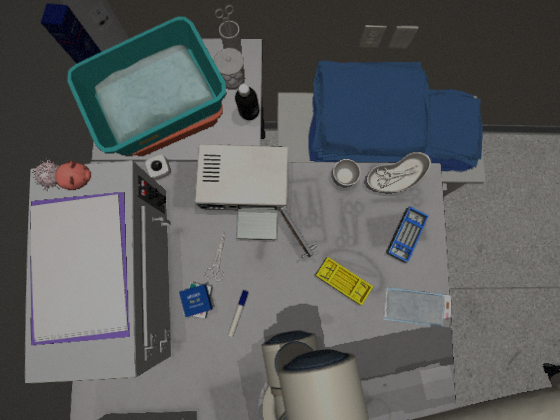

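View pics/wrist0.png

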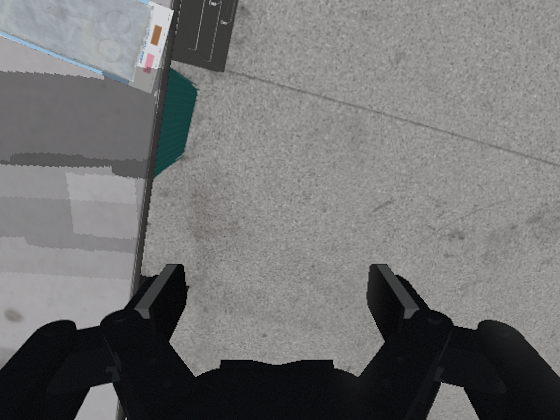

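The top view shows the blue-rimmed steel cassette at about (407,234) and a yellow decoy at (343,281). The steriliser is at (241,176), with its shelf at (257,224). The door stands open from about (283,210) to (312,257).

```bash
cat > h.py <<'E'
import numpy as np, cv2
from rig import *
def cast(P,uv,z):
    K=P["mtx"];E=P["extrinsics"];out=[]
    for u,v in np.atleast_2d(np.asarray(uv,float)):
        x=(u-K[0,2])/K[0,0];y=(v-K[1,2])/K[1,1]
        rd=np.hypot(x,y);r=rd
        for _ in range(30): r=rd/(1+P["k1"]*r*r)
        f=r/rd if rd>0 else 1
        d=E[:3,:3]@np.array([x*f,-y*f,-1.]);o=E[:3,3]
        out.append(o+d*(z-o[2])/d[2])
    return np.array(out)
def proj(P,pts):
    K=P["mtx"];E=P["extrinsics"];out=[]
    for p in np.atleast_2d(pts):
        c=E[:3,:3].T@(np.asarray(p)-E[:3,3]);x=c[0]/-c[2];y=-c[1]/-c[2]
        s=1+P["k1"]*(x*x+y*y);out.append([K[0,0]*x*s+K[0,2],K[1,1]*y*s+K[1,2]])
    return np.array(out)
E
python3 - <<'E'
from h import *
im=cv2.imread("pics/top0.png")
c=im[140:310,180:460];cv2.imwrite("pics/topc.png",cv2.resize(c,None,fx=2.85,fy=2.85,interpolation=cv2.INTER_CUBIC))
c=im[140:270,185:325];cv2.imwrite("pics/topd.png",cv2.resize(c,None,fx=5,fy=4.6*5/4.6,interpolation=cv2.INTER_CUBIC)[:600])
c=cv2.imread("pics/scene0.png")[150:270,160:360];cv2.imwrite("pics/scc.png",cv2.resize(c,None,fx=4,fy=4,interpolation=cv2.INTER_CUBIC))
hsv=cv2.cvtColor(im,cv2.COLOR_BGR2HSV)
m=cv2.inRange(hsv,(95,90,40),(125,255,255));m2=np.zeros_like(m);m2[200:270,380:435]=m[200:270,380:435]
P=camera_params("top")
ct=max(cv2.findContours(cv2.morphologyEx(m2,cv2.MORPH_CLOSE,np.ones((9,9))),cv2.RETR_EXTERNAL,cv2.CHAIN_APPROX_NONE)[0],key=cv2.contourArea)
r=cv2.minAreaRect(ct);print(r);b=cv2.boxPoints(r)
print(b);w=cast(P,b,0.03);print(w,np.linalg.norm(np.roll(w,-1,0)-w,axis=1),w.mean(0))
E
```

```text
((408.15118408203125, 233.83901977539062), (22.62914276123047, 51.96321487426758), 24.775142669677734)
[[386.9902  252.68779]
 [408.76584 205.50731]
 [429.31216 214.99025]
 [407.53653 262.17072]]
[[ 0.41567467 -0.24092006  0.03      ]
 [ 0.55080441 -0.31010773  0.03      ]
 [ 0.52337492 -0.36835004  0.03      ]
 [ 0.38911599 -0.29790683  0.03      ]] [0.15181232 0.06437813 0.15161697 0.06287173] [ 0.4697425  -0.30432117  0.03      ]
```

View pics/topc.png

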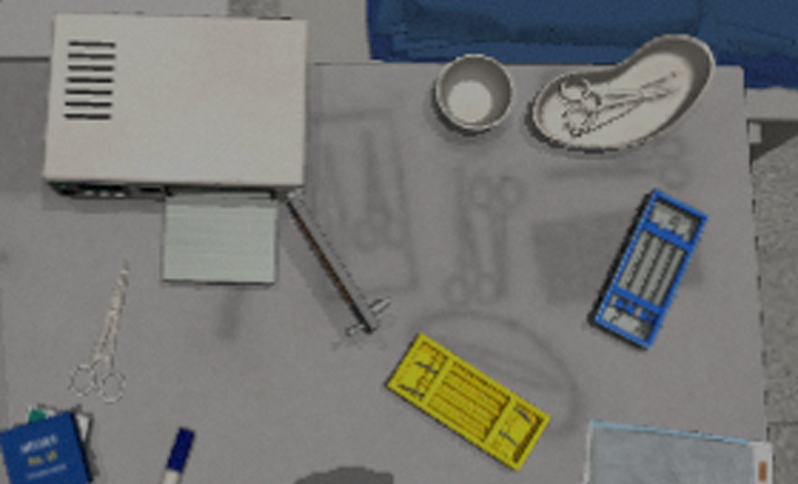

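View pics/topd.png

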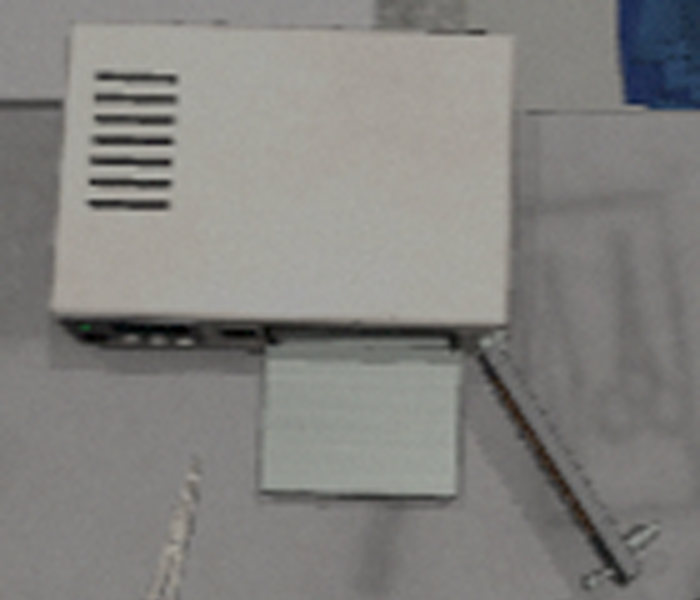

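View pics/scc.png

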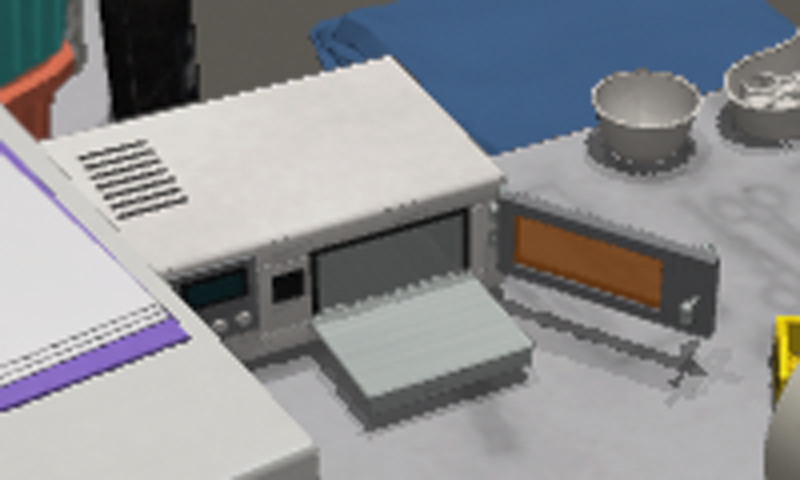

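Run:
```python
from h import *
P=camera_params("top")
o=np.array([185,140]); f=lambda a:(np.array(a,float)+.5)/5-.5+o
sh=cast(P,f([[262,492],[457,495],[462,350],[267,340]]),0.028);print("shelf",sh)
print(np.linalg.norm(sh[0]-sh[1]))
rf=cast(P,f([[52,316],[505,326],[513,35],[73,22]]),0.094);print("roof",rf,np.linalg.norm(rf[0]-rf[1]),np.linalg.norm(rf[1]-rf[2]))
dr=cast(P,f([[484,345],[500,342],[620,584],[634,572]]),0.088);print("door",dr)
for a,b in((sh[1],sh[0]),(rf[1],rf[0])):
    d=b-a;print("yaw of y axis-90",np.degrees(np.arctan2(d[1],d[0]))-90)
```

```text
shelf [[0.45617798 0.17915322 0.028     ]
 [0.45490587 0.06987713 0.028     ]
 [0.53769494 0.06745298 0.028     ]
 [0.54303577 0.17826304 0.028     ]]
0.10928349799482455
roof [[0.54255949 0.28763139 0.094     ]
 [0.5380455  0.04418032 0.094     ]
 [0.7022595  0.03986146 0.094     ]
 [0.70890881 0.28338005 0.094     ]] 0.24349292276310333 0.16427078697649042
door [[ 0.52879173  0.0553812   0.088     ]
 [ 0.53047435  0.04676532  0.088     ]
 [ 0.40052541 -0.0167243   0.088     ]
 [ 0.40687083 -0.02418729  0.088     ]]
yaw of y axis-90 -0.6669637010052867
yaw of y axis-90 -1.0622378869517064
```

Request:
play_rows(series=[{"tx": 3,"ty": -1.8,"roll": 8,"jaw": 100},{"tx": 7,"ty": -4.1,"roll": 16,"jaw": 100},{"tx": 11.5,"ty": -6.7,"roll": 24,"jaw": 100},{"tx": 16,"ty": -9.3,"roll": 32,"jaw": 100},{"tx": 20,"ty": -11.6,"roll": 40,"jaw": 100}])

```text
$.series[0]: bad value
```

Request:
play_rows(series=[{"tx": 3,"ty": -1.8,"tz": 0,"roll": 8,"jaw": 100},{"tx": 7,"ty": -4.1,"tz": 0,"roll": 16,"jaw": 100},{"tx": 11.5,"ty": -6.7,"tz": 0,"roll": 24,"jaw": 100},{"tx": 16,"ty": -9.3,"tz": 0,"roll": 32,"jaw": 100},{"tx": 20,"ty": -11.6,"tz": 0,"roll": 40,"jaw": 100}])

```text
t: 0.65
tcp_pos: [0.3111, -0.4217, 0.231]
orientation: [-3.065, 0.688, 0.0]
wrist_force: [0.1, -0.7, -0.3]
width: 0.0857
```

```bash
cat >> h.py <<'E'
from scipy.spatial.transform import Rotation as R
def go(target,yaw=None):
    s=observe();M=R.from_rotvec(s["orientation"]).as_matrix()
    d=M.T@(np.array(target)-s["tcp_pos"]);y=np.degrees(np.arctan2(M[1,0],M[0,0]))
    print("t",s["t"],"tcp",s["tcp_pos"].round(4),"yaw",y.round(2),"w",s["width"].round(4),"F",s["wrist_force"].round(1))
    print("shift cm",(d*100).round(2),"roll",None if yaw is None else round(y-yaw,2))
def snap(n,f):
    P=camera_params(n);im=camera(n)[:,:,::-1].copy();cv2.imwrite(f"pics/{f}.png",im);return P,im
E
python3 -c "
from h import *
go([.443,-.2905,.15],-27.3)"
```

```text
Traceback (most recent call last):
  File "h.py", line 23, in go
    print("t",s["t"],"tcp",s["tcp_pos"].round(4),"yaw",y.round(2),"w",s["width"].round(4),"F",s["wrist_force"].round(1))
                                                                      ^^^^^^^^^^^^^^^^
AttributeError: 'float' object has no attribute 'round'
```

```bash
sed -i 's/s\["width"\].round(4)/round(s["width"],4)/' h.py
python3 -c "
from h import *
go([.443,-.2905,.15],-27.3)"
```

```text
t 0.65 tcp [ 0.3111 -0.4217  0.231 ] yaw -25.31 w 0.0857 F [ 0.1 -0.7 -0.3]
shift cm [  6.32 -17.49   8.1 ] roll 1.99
```

Request:
play_rows(series=[{"tx": 1.5,"ty": -4,"tz": 1,"roll": 1,"jaw": 100},{"tx": 3,"ty": -8.4,"tz": 2,"roll": 2,"jaw": 100},{"tx": 4.6,"ty": -13,"tz": 3.5,"roll": 2,"jaw": 100},{"tx": 6.3,"ty": -17.5,"tz": 5,"roll": 2,"jaw": 100},{"tx": 6.3,"ty": -17.5,"tz": 6,"roll": 2,"jaw": 100}])

```text
t: 1.15
tcp_pos: [0.4438, -0.2868, 0.1696]
orientation: [-3.055, 0.722, 0.001]
wrist_force: [-0.7, -0.8, 0.0]
width: 0.0855
```

Run:
```python
from h import *
go([.443,-.2905,.15],-27.3)
P,im=snap("wrist","w1")
hsv=cv2.cvtColor(im,cv2.COLOR_BGR2HSV)
m=cv2.inRange(hsv,(95,110,50),(125,255,255))
m=cv2.morphologyEx(m,cv2.MORPH_CLOSE,np.ones((15,15)))
ct=max(cv2.findContours(m,cv2.RETR_EXTERNAL,cv2.CHAIN_APPROX_NONE)[0],key=cv2.contourArea)
w=cast(P,ct[:,0,:],0.03)[:,:2]
r=cv2.minAreaRect((w*1000).astype(np.float32));print(r)
b=cv2.boxPoints(r);print(b);print(cv2.boundingRect(ct))
```

```text
t 1.15 tcp [ 0.4438 -0.2868  0.1696] yaw -26.59 w 0.0855 F [-0.7 -0.8  0. ]
shift cm [0.09 0.37 1.96] roll 0.71
((469.6864929199219, -307.2216796875), (60.76837158203125, 148.52108764648438), 62.977020263671875)
[[ 389.7284  -300.54855]
 [ 522.0346  -368.02878]
 [ 549.6446  -313.8948 ]
 [ 417.33838 -246.41458]]
(249, 75, 72, 165)
```

View pics/w1.png

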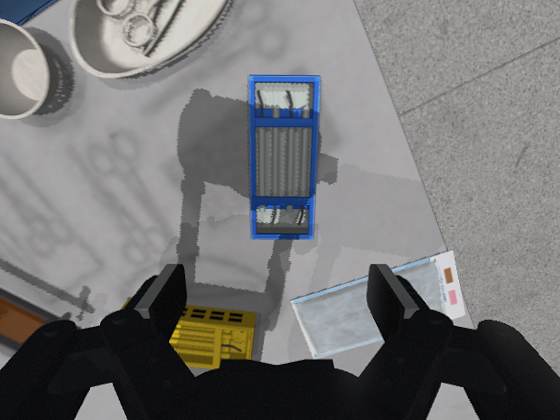

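Request:
play_rows(series=[{"tx": 0.2,"ty": 0.6,"tz": 4,"roll": 0.4,"jaw": 100},{"tx": 0.2,"ty": 0.6,"tz": 8,"roll": 0.4,"jaw": 100},{"tx": 0.2,"ty": 0.6,"tz": 12,"roll": 0.4,"jaw": 100},{"tx": 0.2,"ty": 0.6,"tz": 14.5,"roll": 0.4,"jaw": 100},{"tx": 0.2,"ty": 0.6,"tz": 15.5,"roll": 0.4,"jaw": 100}])

```text
t: 1.7
tcp_pos: [0.4376, -0.2974, 0.0129]
orientation: [-3.05, 0.745, 0.008]
wrist_force: [-0.3, -0.2, 0.6]
width: 0.0854
```

Run:
```python
from h import *
go([.443,-.2936,.005],-27.0)
```

```text
t 1.7 tcp [ 0.4376 -0.2974  0.0129] yaw -27.46 w 0.0854 F [-0.3 -0.2  0.6]
shift cm [ 0.31 -0.59  0.79] roll -0.46
```

Request:
play_rows(series=[{"tx": 0.2,"ty": -0.5,"tz": 0.4,"roll": -0.5,"jaw": 100},{"tx": 0.3,"ty": -0.5,"tz": 0.8,"roll": -0.5,"jaw": 100},{"tx": 0.3,"ty": -0.5,"tz": 0.8,"roll": -0.5,"jaw": 50},{"tx": 0.3,"ty": -0.5,"tz": 0.8,"roll": -0.5,"jaw": 50},{"tx": 0.3,"ty": -0.5,"tz": 0.8,"roll": -0.5,"jaw": 50}], newtons=60)

```text
t: 2.2
tcp_pos: [0.4461, -0.2951, 0.0104]
orientation: [3.055, -0.729, 0.005]
wrist_force: [-0.6, -0.2, 5.2]
width: 0.0603
```

Run:
```python
from h import *
go([.443,-.2936,.005],-27.0)
```

```text
t 2.2 tcp [ 0.4461 -0.2951  0.0104] yaw -26.86 w 0.0603 F [-0.6 -0.2  5.2]
shift cm [-0.35  0.01  0.54] roll 0.14
```

Request:
play_rows(series=[{"tx": 0,"ty": 0,"tz": 0,"roll": 0,"jaw": 50},{"tx": 0,"ty": 0,"tz": -2,"roll": 0,"jaw": 50},{"tx": 0,"ty": 0,"tz": -5,"roll": 0,"jaw": 50},{"tx": 0,"ty": 0,"tz": -9,"roll": 0,"jaw": 50},{"tx": 0,"ty": 0,"tz": -13,"roll": 0,"jaw": 50}], newtons=60)

```text
t: 2.7
tcp_pos: [0.4442, -0.2939, 0.1384]
orientation: [-3.055, 0.73, 0.004]
wrist_force: [-0.1, 0.5, -4.0]
width: 0.0608
```

Run:
```python
from h import *
go([.4305,.125,.135],-1.0)
snap("wrist","w2")
```

```text
t 2.7 tcp [ 0.4442 -0.2939  0.1384] yaw -26.88 w 0.0608 F [-0.1  0.5 -4. ]
shift cm [-20.16 -36.75   0.4 ] roll -25.88
```

View pics/w2.png

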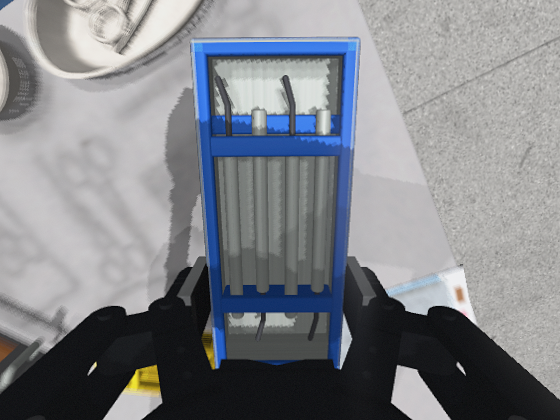

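The cassette is held level between the pads, with its blue rim spanning columns 192–358. Next I carry it to the shelf.

Request:
play_rows(series=[{"tx": -1.3,"ty": -2.4,"tz": 0,"roll": -3,"jaw": 50},{"tx": -3.2,"ty": -5.8,"tz": 0,"roll": -7,"jaw": 50},{"tx": -5.3,"ty": -9.6,"tz": 0,"roll": -12,"jaw": 50},{"tx": -7.5,"ty": -13.7,"tz": 0,"roll": -17,"jaw": 50},{"tx": -9.7,"ty": -17.7,"tz": 0,"roll": -22,"jaw": 50}])

```text
t: 3.25
tcp_pos: [0.4378, -0.0911, 0.1373]
orientation: [-3.139, 0.129, 0.002]
wrist_force: [0.1, -0.6, -4.2]
width: 0.0607
```

Run:
```python
from h import *
go([.4305,.125,.135],-1.0)
```

```text
t 3.25 tcp [ 0.4378 -0.0911  0.1373] yaw -4.71 w 0.0607 F [ 0.1 -0.6 -4.2]
shift cm [ -2.5  -21.48   0.24] roll -3.71
```

Request:
play_rows(series=[{"tx": -0.5,"ty": -4.5,"tz": 0,"roll": -3.3,"jaw": 50},{"tx": -1,"ty": -9,"tz": 0,"roll": -3.3,"jaw": 50},{"tx": -1.5,"ty": -13.5,"tz": 0,"roll": -3.3,"jaw": 50},{"tx": -2,"ty": -17.5,"tz": 0,"roll": -3.3,"jaw": 50},{"tx": -2.2,"ty": -20.5,"tz": 0,"roll": -3.3,"jaw": 50}])

```text
t: 3.75
tcp_pos: [0.4331, 0.1157, 0.1375]
orientation: [-3.141, 0.04, 0.001]
wrist_force: [0.8, -0.8, -3.0]
width: 0.0604
```

Run:
```python
from h import *
P,im=snap("wrist","w3")
snap("top","t3")
go([.4305,.125,.135],-1.0)
```

```text
t 3.85 tcp [0.4332 0.1166 0.1373] yaw -1.29 w 0.0603 F [-0.5 -0.7 -3.5]
shift cm [-0.29 -0.83  0.24] roll -0.29
```

View pics/w3.png

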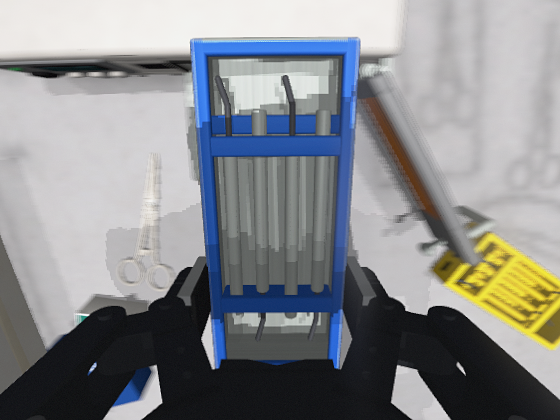

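View pics/t3.png

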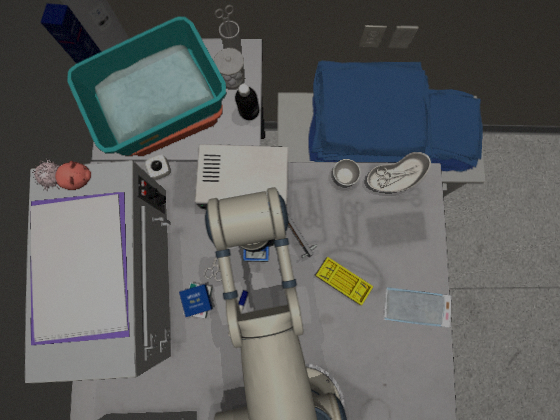

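Run:
```python
from h import *
P=camera_params("wrist")
z=.1373+.0196
print(cast(P,[[192,39],[359,39]],z))
print("sides",cast(P,[[203,200],[351,200]],z))
print("roof",cast(P,[[20,61],[185,54],[395,56]],.094))
print("hinge end/door tip",cast(P,[[362,80],[390,72],[470,262],[485,248]],.088))
```

```text
[[0.53430613 0.14369952 0.1569    ]
 [0.53292075 0.08412175 0.1569    ]]
sides [[0.47469332 0.14495794 0.1569    ]
 [0.47332493 0.08444762 0.1569    ]]
roof [[0.54100549 0.25741225 0.094     ]
 [0.54050887 0.16339206 0.094     ]
 [0.53702733 0.04858968 0.094     ]]
hinge end/door tip [[ 0.52543704  0.06462532  0.088     ]
 [ 0.52952834  0.04872469  0.088     ]
 [ 0.40782987 -0.01696116  0.088     ]
 [ 0.41808353 -0.02571934  0.088     ]]
```

Request:
play_rows(series=[{"tx": -0.8,"ty": -0.9,"tz": 0,"roll": -0.3,"jaw": 50},{"tx": -0.8,"ty": -0.9,"tz": 2.5,"roll": -0.3,"jaw": 50},{"tx": -0.8,"ty": -0.9,"tz": 5.5,"roll": -0.3,"jaw": 50},{"tx": -0.8,"ty": -0.9,"tz": 8,"roll": -0.3,"jaw": 50},{"tx": -0.8,"ty": -0.9,"tz": 9,"roll": -0.3,"jaw": 50}])

```text
t: 4.35
tcp_pos: [0.4241, 0.1216, 0.045]
orientation: [3.14, -0.037, -0.008]
wrist_force: [-0.4, -0.7, -3.8]
width: 0.0601
```

Run:
```python
from h import *
snap("wrist","w4");snap("scene","s4")
go([.425,.125,.0425],-1.0)
```

```text
t 4.45 tcp [0.4249 0.1218 0.0466] yaw -1.33 w 0.0606 F [ 0.2 -0.6 -3.2]
shift cm [ 0.   -0.32  0.4 ] roll -0.33
```

View pics/w4.png

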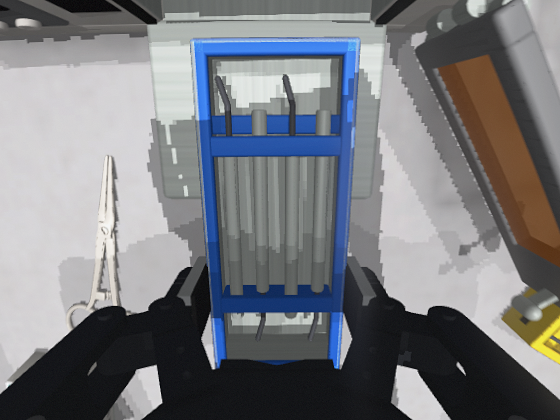

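View pics/s4.png

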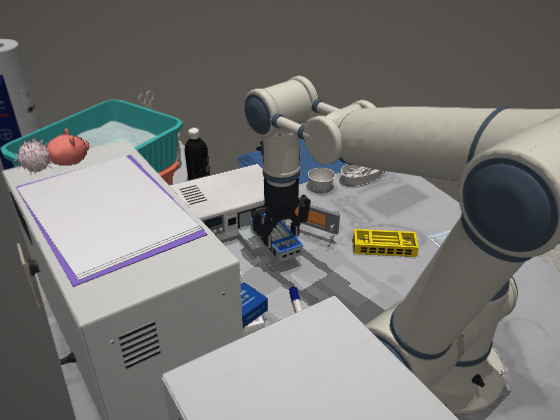

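Request:
play_rows(series=[{"tx": 0,"ty": -0.3,"tz": 0.3,"roll": -0.3,"jaw": 50},{"tx": 1.5,"ty": -0.3,"tz": 0.3,"roll": -0.3,"jaw": 50},{"tx": 3.5,"ty": -0.3,"tz": 0.3,"roll": -0.3,"jaw": 50},{"tx": 5.5,"ty": -0.3,"tz": 0.3,"roll": -0.3,"jaw": 50},{"tx": 7.5,"ty": -0.3,"tz": 0.3,"roll": -0.3,"jaw": 50}])

```text
t: 4.95
tcp_pos: [0.5033, 0.1243, 0.0473]
orientation: [-3.141, 0.027, -0.005]
wrist_force: [-0.5, 0.4, -3.4]
width: 0.0602
```

Run:
```python
from h import *
snap("wrist","w5")
go([.512,.1237,.039],-1.0)
```

```text
t 5.0 tcp [0.5058 0.1239 0.0474] yaw -1.0 w 0.0605 F [-2.2 -2.2 -2.8]
shift cm [0.62 0.01 0.84] roll 0.0
```

View pics/w5.png

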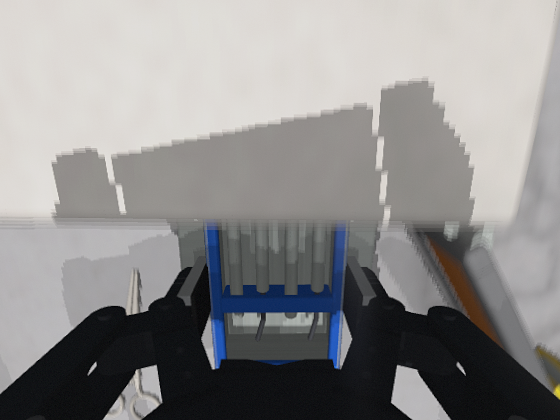

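Request:
play_rows(series=[{"tx": 0.5,"ty": 0,"tz": 0.2,"roll": 0,"jaw": 50},{"tx": 0.9,"ty": 0,"tz": 0.5,"roll": 0,"jaw": 50},{"tx": 0.9,"ty": 0,"tz": 0.7,"roll": 0,"jaw": 50},{"tx": 0.9,"ty": 0,"tz": 0.9,"roll": 0,"jaw": 50},{"tx": 0.9,"ty": 0,"tz": 0.9,"roll": 0,"jaw": 50}])

```text
t: 5.5
tcp_pos: [0.5105, 0.1239, 0.0383]
orientation: [-3.141, 0.026, -0.003]
wrist_force: [-3.5, -1.2, 6.3]
width: 0.0607
```

Run:
```python
from h import *
go([.512,.1237,.039],-1.0)
```

```text
t 5.5 tcp [0.5105 0.1239 0.0383] yaw -0.97 w 0.0607 F [-3.5 -1.2  6.3]
shift cm [ 0.15  0.02 -0.07] roll 0.03
```

Request:
play_rows(series=[{"tx": 0,"ty": 0,"tz": 0,"roll": 0,"jaw": 88},{"tx": 0,"ty": 0,"tz": 0,"roll": 0,"jaw": 88},{"tx": 0,"ty": 0,"tz": -1,"roll": 0,"jaw": 88},{"tx": 0,"ty": 0,"tz": -3,"roll": 0,"jaw": 88},{"tx": 0,"ty": 0,"tz": -6,"roll": 0,"jaw": 88}])

```text
t: 6.0
tcp_pos: [0.5092, 0.1237, 0.0957]
orientation: [3.141, -0.027, -0.005]
wrist_force: [0.9, -0.2, 0.2]
width: 0.0752
```

Request:
play_rows(series=[{"tx": -1,"ty": 0,"tz": -1,"roll": 0,"jaw": 88},{"tx": -4,"ty": 0,"tz": -1,"roll": 0,"jaw": 30},{"tx": -7,"ty": 0,"tz": -1,"roll": 0,"jaw": 0},{"tx": -10,"ty": 0,"tz": -1,"roll": 0,"jaw": 0},{"tx": -10,"ty": 0,"tz": -1,"roll": 0,"jaw": 0}])

```text
t: 6.5
tcp_pos: [0.4083, 0.1257, 0.1071]
orientation: [-3.141, 0.025, -0.001]
wrist_force: [1.0, 0.0, 0.3]
width: 0.0169
```

Run:
```python
from h import *
P,im=snap("wrist","w6")
go([.512,.1237,.039],-1.0)
```

```text
t 6.55 tcp [0.4098 0.1257 0.1073] yaw -0.93 w 0.0095 F [ 0.7  0.6 -0.3]
shift cm [10.2   0.04  6.85] roll 0.07
```

View pics/w6.png

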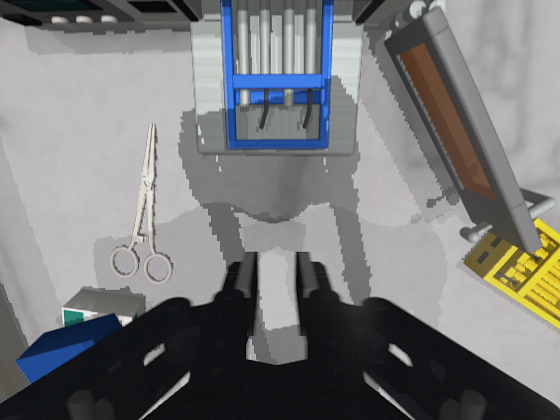

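Run:
```python
from h import *
P=camera_params("wrist")
print("rear",cast(P,[[227,149],[328,149]],.058))
print("shelf front",cast(P,[[197,153],[357,153]],.028))
print("door",cast(P,[[386,42],[440,8],[524,250],[545,238]],.088))
```

```text
rear [[0.46447589 0.1541698  0.058     ]
 [0.46346282 0.09272964 0.058     ]]
shelf front [[0.45904633 0.18034905 0.028     ]
 [0.45717923 0.06724913 0.028     ]]
door [[ 0.51652989  0.07144484  0.088     ]
 [ 0.53107305  0.04712326  0.088     ]
 [ 0.40773399 -0.01856954  0.088     ]
 [ 0.41496402 -0.02964152  0.088     ]]
```

Request:
play_rows(series=[{"tx": 0,"ty": 0.2,"tz": 2,"roll": 0,"jaw": 0},{"tx": 0,"ty": 0.2,"tz": 4.5,"roll": 0,"jaw": 0},{"tx": 1,"ty": 0.2,"tz": 6.2,"roll": 0,"jaw": 0},{"tx": 2,"ty": 0.2,"tz": 6.6,"roll": 0,"jaw": 0},{"tx": 3,"ty": 0.2,"tz": 6.7,"roll": 0,"jaw": 0}])

```text
t: 7.05
tcp_pos: [0.4411, 0.1228, 0.0387]
orientation: [3.141, -0.027, -0.001]
wrist_force: [-0.4, -0.2, 0.1]
width: 0.0002
```

Request:
play_rows(series=[{"tx": 1,"ty": 0,"tz": 0,"roll": 0,"jaw": 0},{"tx": 2,"ty": 0,"tz": 0,"roll": 0,"jaw": 0},{"tx": 3,"ty": 0,"tz": 0,"roll": 0,"jaw": 0},{"tx": 4,"ty": 0,"tz": 0,"roll": 0,"jaw": 0},{"tx": 5,"ty": 0,"tz": 0,"roll": 0,"jaw": 0}])

```text
t: 7.55
tcp_pos: [0.4911, 0.1222, 0.0397]
orientation: [-3.141, 0.027, 0.0]
wrist_force: [-5.2, -0.2, 2.9]
width: 0.0003
```

Run:
```python
from h import *
P,im=snap("wrist","w7")
go([.530,.1237,.040],-1.0)
```

```text
t 7.6 tcp [0.4925 0.1221 0.0398] yaw -0.98 w -0.0 F [-0.5 -0.5  0.7]
shift cm [ 3.74 -0.23 -0.01] roll 0.02
```

View pics/w7.png

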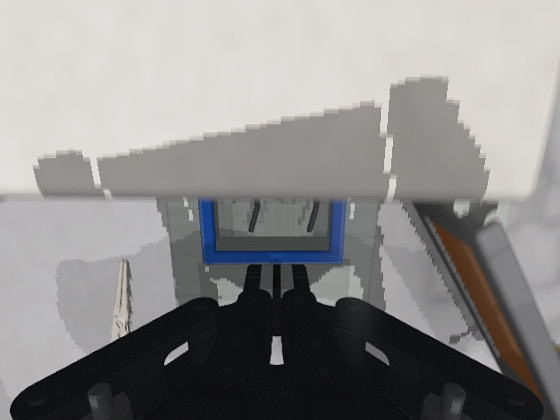

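Request:
play_rows(series=[{"tx": 0.6,"ty": 0,"tz": 0,"roll": 0,"jaw": 0},{"tx": 1.2,"ty": 0,"tz": 0,"roll": 0,"jaw": 0},{"tx": 1.8,"ty": 0,"tz": 0,"roll": 0,"jaw": 0},{"tx": 2.3,"ty": 0,"tz": 0,"roll": 0,"jaw": 0},{"tx": 2.5,"ty": 0,"tz": 0,"roll": 0,"jaw": 0}])

```text
t: 8.1
tcp_pos: [0.5157, 0.1217, 0.0394]
orientation: [-3.141, 0.027, -0.0]
wrist_force: [-4.8, 0.1, 3.8]
width: 0.0001
```

Run:
```python
from h import *
P=camera_params("wrist")
P,im=snap("wrist","w8")
go([.530,.1237,.040],-1.0)
```

```text
t 8.15 tcp [0.5159 0.1217 0.0393] yaw -0.97 w -0.0 F [-1.6  0.4  1.7]
shift cm [ 1.41 -0.22 -0.07] roll 0.03
```

View pics/w8.png

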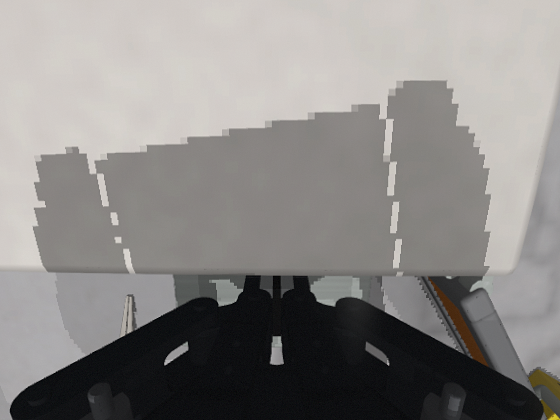

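Request:
play_rows(series=[{"tx": 0.4,"ty": 0,"tz": 0,"roll": 0,"jaw": 0},{"tx": 0.8,"ty": 0,"tz": 0,"roll": 0,"jaw": 0},{"tx": 1.1,"ty": 0,"tz": 0,"roll": 0,"jaw": 0},{"tx": 1.2,"ty": 0,"tz": 0,"roll": 0,"jaw": 0},{"tx": 1.2,"ty": 0,"tz": 0,"roll": 0,"jaw": 0}])

```text
t: 8.65
tcp_pos: [0.5257, 0.1213, 0.0386]
orientation: [3.141, -0.027, -0.007]
wrist_force: [-11.6, -0.3, 4.6]
width: -0.0003
```

Run:
```python
from h import *
go([.530,.1237,.040],-1.0)
P,im=snap("scene","s9")
c=im[150:270,160:360];cv2.imwrite("pics/s9c.png",cv2.resize(c,None,fx=4,fy=4,interpolation=cv2.INTER_CUBIC))
```

```text
t 8.65 tcp [0.5257 0.1213 0.0386] yaw -1.0 w -0.0003 F [-11.6  -0.3   4.6]
shift cm [ 0.43 -0.25 -0.14] roll 0.0
```

View pics/s9c.png

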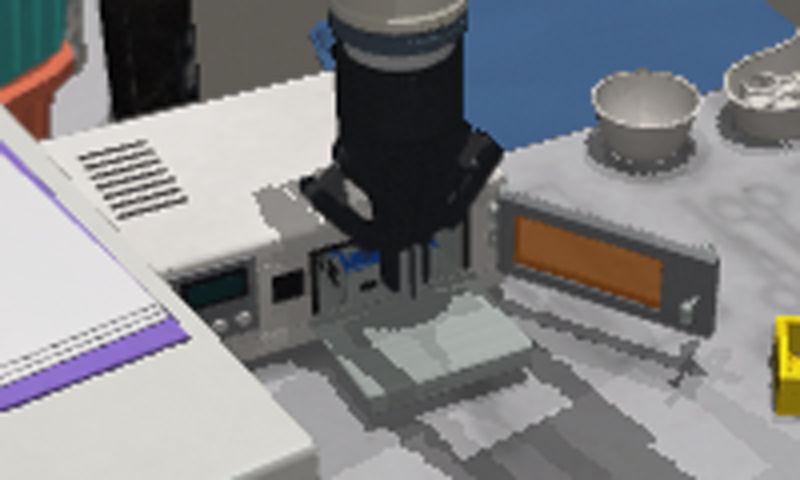

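Request:
play_rows(series=[{"tx": -1,"ty": 0,"tz": 0,"roll": 0,"jaw": 0},{"tx": -4,"ty": 0,"tz": 0,"roll": 0,"jaw": 0},{"tx": -7,"ty": 0,"tz": 0,"roll": 0,"jaw": 0},{"tx": -10,"ty": 0,"tz": 0,"roll": 0,"jaw": 0},{"tx": -12,"ty": 0,"tz": 0,"roll": 0,"jaw": 0}])

```text
t: 9.2
tcp_pos: [0.4062, 0.1235, 0.039]
orientation: [-3.141, 0.026, -0.002]
wrist_force: [-0.0, -0.9, 0.6]
width: 0.0001
```

Run:
```python
from h import *
go([.530,.1237,.040],-1.0)
P,im=snap("wrist","w10")
c=im[0:200,130:430];cv2.imwrite("pics/w10c.png",cv2.resize(c,None,fx=2.6,fy=2.6,interpolation=cv2.INTER_CUBIC))
P,im=snap("scene","s10")
c=im[180:260,220:300];cv2.imwrite("pics/s10c.png",cv2.resize(c,None,fx=7,fy=7,interpolation=cv2.INTER_CUBIC))
```

```text
t 9.2 tcp [0.4062 0.1235 0.039 ] yaw -0.96 w 0.0001 F [-0.  -0.9  0.6]
shift cm [12.38 -0.22 -0.08] roll 0.04
```

View pics/w10c.png

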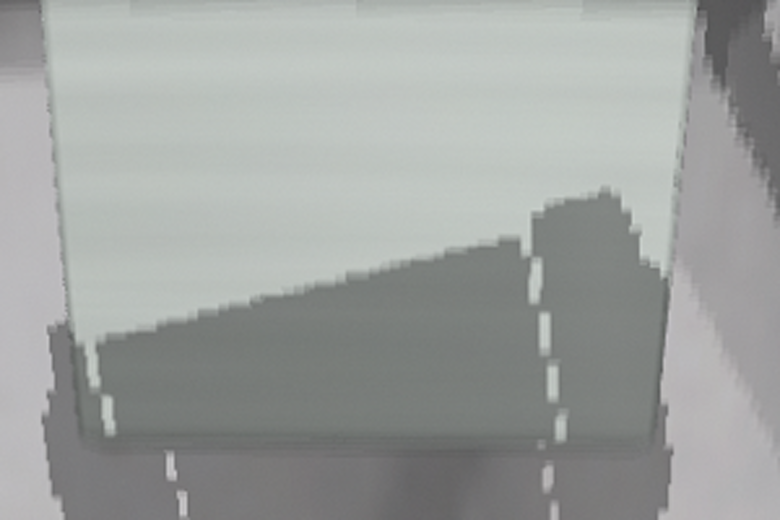

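View pics/s10c.png

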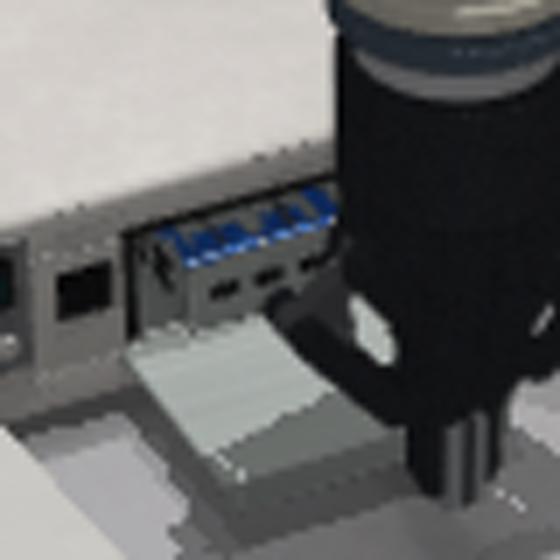

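Run:
```python
from h import *
P=camera_params("scene")
f=lambda a:(np.array(a,float)+.5)/7-.5+np.array([220,180])
print("top rear edge",cast(P,f([[188,264],[260,243],[325,222]]),.058))
print("bottom rear",cast(P,f([[192,322],[270,302]]),.028))
print("mouth lower-left, upper left",cast(P,f([[130,345]]),.028),cast(P,f([[128,232]]),.072))
print("roof edge",cast(P,f([[130,200],[330,140]]),.094))
print("shelf front",cast(P,f([[240,470],[395,430]]),.028))
# predicted pixel for rear edge at candidates
for x in(.530,.535,.540,.545):
    print(x,(proj(P,[[x,.1537,.058],[x,.1237,.058]])-[220,180]+.5)*7)
```

```text
top rear edge [[0.53724476 0.15247471 0.058     ]
 [0.53663701 0.12488108 0.058     ]
 [0.53718992 0.09897926 0.058     ]]
bottom rear [[0.54311153 0.14905468 0.028     ]
 [0.54067213 0.11950564 0.028     ]]
mouth lower-left, upper left [[0.54126408 0.17398037 0.028     ]] [[0.54626483 0.17048842 0.072     ]]
roof edge [[0.53422095 0.17447219 0.094     ]
 [0.5345188  0.09804797 0.094     ]]
shelf front [[0.46053324 0.17156507 0.028     ]
 [0.45476202 0.11568497 0.028     ]]
0.53 [[194.52948447 276.23223466]
 [272.16268945 252.24587781]]
0.535 [[188.15792044 268.80312544]
 [265.64665287 244.95118924]]
0.54 [[181.82022162 261.41363884]
 [259.16496253 237.6950448 ]]
0.545 [[175.51611232 254.06345123]
 [252.71734102 230.47713244]]
```

Run:
```python
from h import *
P=camera_params("wrist");t=observe()["tcp_pos"]
im=cv2.imread("pics/w10.png")
c=im[230:420,130:430];cv2.imwrite("pics/w10d.png",cv2.resize(np.clip(c.astype(int)*3,0,255).astype(np.uint8),None,fx=2.6,fy=2.6,interpolation=cv2.INTER_CUBIC))
for h in(0,.02,.03,.04,.05,.06,.07):
    print(h,((cast(P,[[250,265],[300,265],[200,298],[345,298]],t[2]+h)-t)[:,:2]*1000).round(1).tolist())
```

```text
0 [[1.6, 12.6], [1.2, -12.7], [-17.3, 39.8], [-18.5, -36.5]]
0.02 [[11.8, 10.6], [11.4, -11.2], [-4.5, 33.9], [-5.5, -31.6]]
0.03 [[16.9, 9.6], [16.5, -10.4], [1.9, 31.0], [1.0, -29.2]]
0.04 [[21.9, 8.5], [21.6, -9.7], [8.4, 28.1], [7.5, -26.8]]
0.05 [[27.0, 7.5], [26.8, -8.9], [14.8, 25.2], [14.0, -24.4]]
0.06 [[32.1, 6.5], [31.9, -8.2], [21.2, 22.2], [20.5, -22.0]]
0.07 [[37.2, 5.5], [37.0, -7.4], [27.6, 19.3], [27.0, -19.5]]
```

View pics/w10d.png

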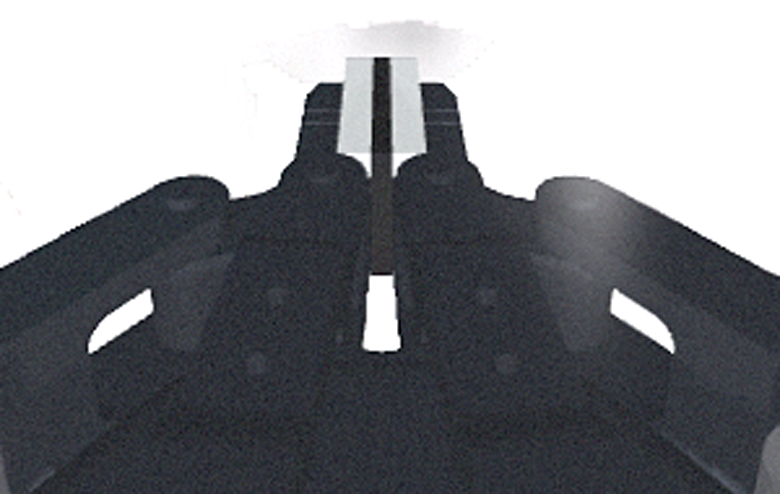

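Request:
play_rows(series=[{"tx": 2.5,"ty": -0.1,"tz": 0,"roll": 0,"jaw": 0},{"tx": 5.5,"ty": -0.1,"tz": 0,"roll": 0,"jaw": 0},{"tx": 8.5,"ty": -0.2,"tz": 0,"roll": 0,"jaw": 0},{"tx": 10.8,"ty": -0.2,"tz": 0,"roll": 0,"jaw": 0},{"tx": 11.6,"ty": -0.2,"tz": 0,"roll": 0,"jaw": 0}])

```text
t: 9.8
tcp_pos: [0.5259, 0.1233, 0.039]
orientation: [3.141, -0.028, 0.003]
wrist_force: [-2.2, 0.2, 2.0]
width: -0.0001
```

Request:
play_rows(series=[{"tx": 0.2,"ty": 0,"tz": 0,"roll": 0,"jaw": 0},{"tx": 0.4,"ty": 0,"tz": 0,"roll": 0,"jaw": 0},{"tx": 0.6,"ty": 0,"tz": 0,"roll": 0,"jaw": 0},{"tx": 0.7,"ty": 0,"tz": 0,"roll": 0,"jaw": 0},{"tx": 0.7,"ty": 0,"tz": 0,"roll": 0,"jaw": 0}])

```text
t: 10.3
tcp_pos: [0.5255, 0.1233, 0.0387]
orientation: [3.14, -0.027, -0.016]
wrist_force: [-19.5, -1.8, 8.4]
width: -0.0001
```

Run:
```python
from h import *
s=observe();print(s["wrist_force"],s["moment"],s["tcp_pos"],s["orientation"])
P=camera_params("wrist");im=cv2.imread("pics/w8.png")
# roof edge in w8 when tcp .5159
P,im=snap("wrist","w11")
g=cv2.cvtColor(im,cv2.COLOR_BGR2GRAY)
for c in(30,80,140,430,480,520): 
    col=g[150:380,c].astype(int);d=np.diff(cv2.GaussianBlur(col.astype(np.float32).reshape(-1,1),(1,5),0)[:,0]);print(c,150+np.argmin(d),d.min())
```

```text
[-19.54718934  -1.78528799   8.41367893] [-0.40485007  2.34665105 -0.47669424] [0.52554973 0.12325145 0.03866586] [ 3.1401712  -0.02687543 -0.01577913]
30 217 -29.25
80 358 -50.625
140 326 -43.125
430 335 -39.25
480 313 -34.8125
520 276 -2.0625
```

View pics/w11.png

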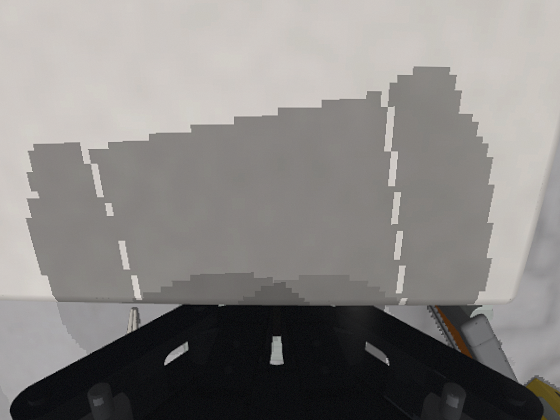

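Request:
play_rows(series=[{"tx": -1.5,"ty": 0,"tz": 0,"roll": 0,"jaw": 0},{"tx": -2.5,"ty": 0,"tz": -0.5,"roll": 0,"jaw": 0},{"tx": -2.5,"ty": 0,"tz": -1.2,"roll": 0,"jaw": 0},{"tx": -2.5,"ty": 0,"tz": -1.2,"roll": 0,"jaw": 0},{"tx": -2.5,"ty": 0,"tz": -1.2,"roll": 0,"jaw": 0}])

```text
t: 10.85
tcp_pos: [0.5059, 0.124, 0.052]
orientation: [-3.141, 0.027, -0.003]
wrist_force: [-0.6, 0.2, -0.0]
width: -0.0004
```

Run:
```python
from h import *
go([.530,.1237,.051],-1.0)
print(observe()["moment"])
```

```text
t 10.85 tcp [0.5059 0.124  0.052 ] yaw -0.97 w -0.0004 F [-0.6  0.2 -0. ]
shift cm [ 2.41 -0.01  0.1 ] roll 0.03
[-0.0142098   0.0486117  -0.01032027]
```

Request:
play_rows(series=[{"tx": 0.7,"ty": 0,"tz": 0.1,"roll": 0,"jaw": 0},{"tx": 1.4,"ty": 0,"tz": 0.1,"roll": 0,"jaw": 0},{"tx": 2.0,"ty": 0,"tz": 0.1,"roll": 0,"jaw": 0},{"tx": 2.3,"ty": 0,"tz": 0.1,"roll": 0,"jaw": 0},{"tx": 2.5,"ty": 0,"tz": 0.1,"roll": 0,"jaw": 0}])

```text
t: 11.35
tcp_pos: [0.5258, 0.1236, 0.0489]
orientation: [3.141, -0.026, -0.022]
wrist_force: [-28.3, -0.2, 9.7]
width: -0.0001
```

Run:
```python
from h import *
go([.530,.1237,.051],-1.0)
print(observe()["moment"])
```

```text
t 11.35 tcp [0.5258 0.1236 0.0489] yaw -0.95 w -0.0001 F [-28.3  -0.2   9.7]
shift cm [ 0.42 -0.02 -0.21] roll 0.05
[ 0.0492362   3.55609873 -0.07195233]
```

Request:
play_rows(series=[{"tx": -1.5,"ty": 0,"tz": 0,"roll": 0,"jaw": 0},{"tx": -5,"ty": 0,"tz": 0,"roll": 0,"jaw": 0},{"tx": -9,"ty": 1,"tz": 0,"roll": 0,"jaw": 0},{"tx": -12,"ty": 4,"tz": -3,"roll": 0,"jaw": 0},{"tx": -12,"ty": 8,"tz": -7,"roll": 0,"jaw": 0}])

```text
t: 11.85
tcp_pos: [0.4055, 0.0515, 0.1124]
orientation: [-3.141, 0.022, 0.01]
wrist_force: [2.6, 0.4, 0.1]
width: 0.0004
```

Request:
play_rows(series=[{"tx": 0,"ty": 4,"tz": 0,"roll": 0,"jaw": 0},{"tx": 0,"ty": 8,"tz": 0,"roll": 0,"jaw": 0},{"tx": 0,"ty": 12,"tz": 0,"roll": 0,"jaw": 0},{"tx": 0,"ty": 16,"tz": 0,"roll": 0,"jaw": 0},{"tx": 0,"ty": 16,"tz": 0,"roll": 0,"jaw": 0}])

```text
t: 12.35
tcp_pos: [0.4064, -0.1129, 0.1145]
orientation: [3.14, -0.036, -0.001]
wrist_force: [0.3, 0.4, 0.3]
width: 0.0
```

Run:
```python
from h import *
go([.530,.1237,.051],-1.0)
P,im=snap("scene","s12")
c=im[180:260,215:305];cv2.imwrite("pics/s12c.png",cv2.resize(c,None,fx=7,fy=7,interpolation=cv2.INTER_CUBIC))
P,im=snap("top","t12")
c=im[185:255,185:325];cv2.imwrite("pics/t12c.png",cv2.resize(c,None,fx=5.5,fy=5.5,interpolation=cv2.INTER_CUBIC))
```

```text
t 12.35 tcp [ 0.4064 -0.1129  0.1145] yaw -1.31 w 0.0 F [0.3 0.4 0.3]
shift cm [ 11.82 -23.95   6.31] roll -0.31
```

View pics/s12c.png

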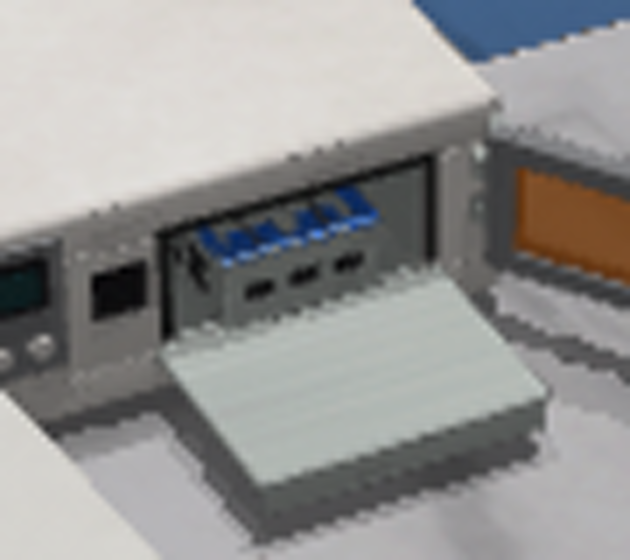

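View pics/t12c.png

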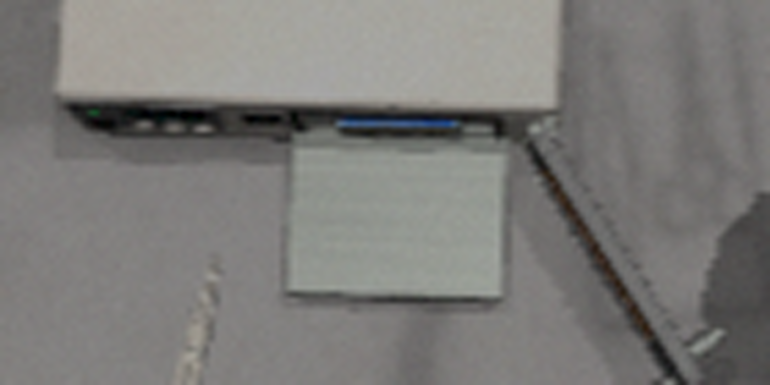

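Run:
```python
from h import *
P=camera_params("scene")
f=lambda a:(np.array(a,float)+.5)/7-.5+np.array([215,180])
print("roof",cast(P,f([[5,236],[490,105]]),.094)[:,:2].round(4).tolist())
print("mouth up inner",cast(P,f([[170,240],[432,160]]),.072)[:,:2].round(4).tolist())
print("mouth low",cast(P,f([[168,345],[440,268]]),.028)[:,:2].round(4).tolist())
print("cass top rear",cast(P,f([[222,264],[378,219]]),.058)[:,:2].round(4).tolist())
print("cass bot rear",cast(P,f([[224,328]]),.028)[:,:2].round(4).tolist())
print("shelf front",cast(P,f([[263,487],[547,402]]),.028)[:,:2].round(4).tolist())
P=camera_params("top")
f=lambda a:(np.array(a,float)+.5)/5.5-.5+np.array([185,185])
print("top: roof",cast(P,f([[60,97],[555,107]]),.094)[:,:2].round(4).tolist())
print("rim rear edge",cast(P,f([[338,128],[458,130]]),.058)[:,:2].round(4).tolist(),"rim front limit(roof)")
print("shelf front",cast(P,f([[288,295],[502,298]]),.028)[:,:2].round(4).tolist())
print("shelf/mouth floor?",cast(P,f([[300,135],[500,138]]),.028)[:,:2].round(4).tolist())
```

```text
roof [[0.5403, 0.2302], [0.5333, 0.0491]]
mouth up inner [[0.5408, 0.1704], [0.5412, 0.0679]]
mouth low [[0.5408, 0.1731], [0.536, 0.0674]]
cass top rear [[0.5374, 0.1528], [0.5358, 0.0925]]
cass bot rear [[0.5404, 0.1515]]
shelf front [[0.4544, 0.1791], [0.4492, 0.073]]
top: roof [[0.5441, 0.2863], [0.5401, 0.0445]]
rim rear edge [[0.5364, 0.153], [0.5356, 0.0926]] rim front limit(roof)
shelf front [[0.4555, 0.1793], [0.4544, 0.0703]]
shelf/mouth floor? [[0.5386, 0.1749], [0.5374, 0.0717]]
```

```bash
cat >> h.py <<'E'
O=np.array([.5395,.1235]);a=np.radians(-1);ex=np.array([np.cos(a),np.sin(a)]);ey=np.array([-np.sin(a),np.cos(a)])
def doortcp(th,clear=0,s=.09):
    c,n=np.cos(th),np.sin(th);h=.0135*abs(c)+.0145*abs(n)
    l=np.array([-.008,-.072])+s*np.array([-n,c])-(.004+h+clear)*np.array([c,n])
    return O+l[0]*ex+l[1]*ey
E
python3 - <<'E'
from h import *
for cl in(.025,0): print(cl,doortcp(np.radians(120),cl))
go([*doortcp(np.radians(120),.03),.1145],-1)
E
```

```text
0.025 [ 0.47494875 -0.03423286]
0 [ 0.46282851 -0.01236736]
t 12.45 tcp [ 0.4066 -0.1093  0.1144] yaw -1.13 w -0.0002 F [ 0.  -0.4  0.3]
shift cm [ 6.94 -7.21 -0.01] roll -0.13
```

Request:
play_rows(series=[{"tx": 2.5,"ty": -2,"tz": 0,"roll": 0,"jaw": 0},{"tx": 5,"ty": -4.5,"tz": 0,"roll": 0,"jaw": 0},{"tx": 6.9,"ty": -7,"tz": 1,"roll": 0,"jaw": 0},{"tx": 6.9,"ty": -7,"tz": 4,"roll": 0,"jaw": 0},{"tx": 6.9,"ty": -7,"tz": 6.5,"roll": 0,"jaw": 0}])

```text
t: 12.95
tcp_pos: [0.4773, -0.0372, 0.0485]
orientation: [-3.141, 0.02, 0.0]
wrist_force: [-0.3, -0.2, -0.7]
width: 0.0002
```

Run:
```python
from h import *
snap("wrist","w13")
s=observe();M=R.from_rotvec(s["orientation"]).as_matrix()
go([*doortcp(np.radians(120)),.048],-1)
for d in range(120,-1,-10):
    p=np.r_[doortcp(np.radians(d)),.048];print(d,p.round(4),((M.T@(p-s["tcp_pos"]))*100).round(2))
```

```text
t 13.0 tcp [ 0.4745 -0.0372  0.0435] yaw -0.77 w -0.0004 F [-2.   0.5 -3.7]
shift cm [-1.2  -2.46 -0.44] roll 0.23
120 [ 0.4628 -0.0124  0.048 ] [-1.2  -2.46 -0.44]
110 [0.4524 0.0013 0.048 ] [-2.26 -3.82 -0.43]
100 [0.4446 0.0172 0.048 ] [-3.06 -5.4  -0.42]
90 [0.4399 0.0347 0.048 ] [-3.55 -7.14 -0.42]
80 [0.438  0.0486 0.048 ] [-3.77 -8.52 -0.41]
70 [0.4383 0.0631 0.048 ] [-3.76 -9.98 -0.41]
60 [0.4411 0.078  0.048 ] [ -3.49 -11.47  -0.41]
50 [0.4467 0.0927 0.048 ] [ -2.95 -12.95  -0.41]
40 [0.4552 0.1067 0.048 ] [ -2.12 -14.36  -0.41]
30 [0.4665 0.1192 0.048 ] [ -1.   -15.63  -0.42]
20 [0.4805 0.1297 0.048 ] [  0.37 -16.69  -0.43]
10 [0.4966 0.1374 0.048 ] [  1.98 -17.49  -0.44]
0 [0.5143 0.1419 0.048 ] [  3.74 -17.96  -0.45]
```

View pics/w13.png

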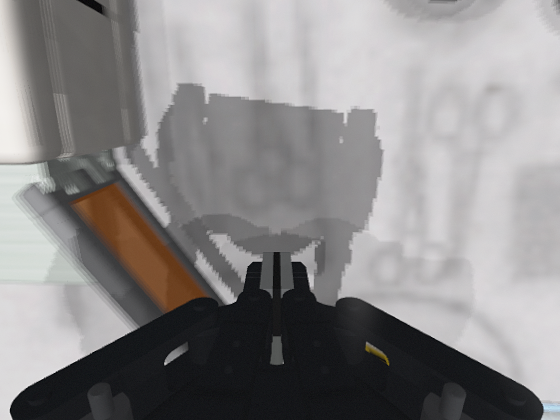

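Request:
play_rows(series=[{"tx": -0.8,"ty": -1.5,"tz": -0.5,"roll": 0,"jaw": 0},{"tx": -1.5,"ty": -2.8,"tz": -0.5,"roll": 0,"jaw": 0},{"tx": -2.4,"ty": -4.1,"tz": -0.5,"roll": 0,"jaw": 0},{"tx": -3.1,"ty": -5.5,"tz": -0.5,"roll": 0,"jaw": 0},{"tx": -3.6,"ty": -7.2,"tz": -0.5,"roll": 0,"jaw": 0}])

```text
t: 13.5
tcp_pos: [0.4419, 0.0339, 0.0564]
orientation: [3.141, -0.026, 0.006]
wrist_force: [1.0, -1.0, -0.0]
width: -0.0003
```

Run:
```python
from h import *
P,im=snap("scene","s14")
c=im[150:270,160:360];cv2.imwrite("pics/s14c.png",cv2.resize(c,None,fx=4,fy=4,interpolation=cv2.INTER_CUBIC))
s=observe();M=R.from_rotvec(s["orientation"]).as_matrix()
go([.47,0,.048],-1)
for d in range(90,-1,-10):
    p=np.r_[doortcp(np.radians(d)),.048];print(d,((M.T@(p-s["tcp_pos"]))*100).round(2))
```

```text
t 13.55 tcp [0.4413 0.0362 0.0563] yaw -0.89 w 0.0002 F [ 0.   1.6 -0.1]
shift cm [2.92 3.57 0.83] roll 0.11
90 [-0.14  0.15  0.83]
80 [-0.35 -1.23  0.83]
70 [-0.35 -2.69  0.83]
60 [-0.09 -4.18  0.83]
50 [ 0.45 -5.66  0.84]
40 [ 1.28 -7.07  0.84]
30 [ 2.39 -8.34  0.85]
20 [ 3.77 -9.41  0.86]
10 [  5.37 -10.21   0.86]
0 [  7.13 -10.69   0.87]
```

View pics/s14c.png

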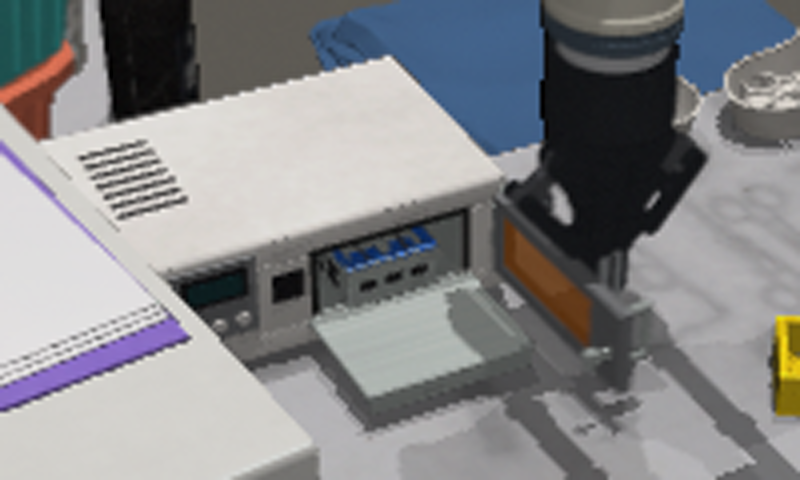

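The door has swung to roughly 90°, with the finger behind it and the cassette visible in the mouth. I'll keep closing it.

Request:
play_rows(series=[{"tx": -0.4,"ty": -1.5,"tz": 0.2,"roll": 0,"jaw": 0},{"tx": -0.3,"ty": -3.2,"tz": 0.3,"roll": 0,"jaw": 0},{"tx": 0,"ty": -4.8,"tz": 0.3,"roll": 0,"jaw": 0},{"tx": 0.6,"ty": -6.1,"tz": 0.3,"roll": 0,"jaw": 0},{"tx": 1.4,"ty": -7.3,"tz": 0.3,"roll": 0,"jaw": 0}])

```text
t: 14.05
tcp_pos: [0.4575, 0.1065, 0.0526]
orientation: [-3.141, 0.026, -0.003]
wrist_force: [-0.5, -1.8, 1.0]
width: -0.0006
```

Run:
```python
from h import *
P,im=snap("top","t15")
c=im[140:270,185:325];cv2.imwrite("pics/t15c.png",cv2.resize(c,None,fx=4.5,fy=4.5,interpolation=cv2.INTER_CUBIC))
s=observe();M=R.from_rotvec(s["orientation"]).as_matrix()
go([.47,0,.048],-1)
for d in range(50,-1,-10):
    p=np.r_[doortcp(np.radians(d)),.052];print(d,((M.T@(p-s["tcp_pos"]))*100).round(2))
```

```text
t 14.1 tcp [0.4585 0.1079 0.0526] yaw -0.9 w 0.0003 F [-1.7  1.1  0.3]
shift cm [ 1.32 10.77  0.44] roll 0.1
50 [-1.15  1.54  0.05]
40 [-0.32  0.13  0.06]
30 [ 0.79 -1.14  0.06]
20 [ 2.17 -2.21  0.07]
10 [ 3.76 -3.01  0.07]
0 [ 5.53 -3.49  0.08]
```

View pics/t15c.png

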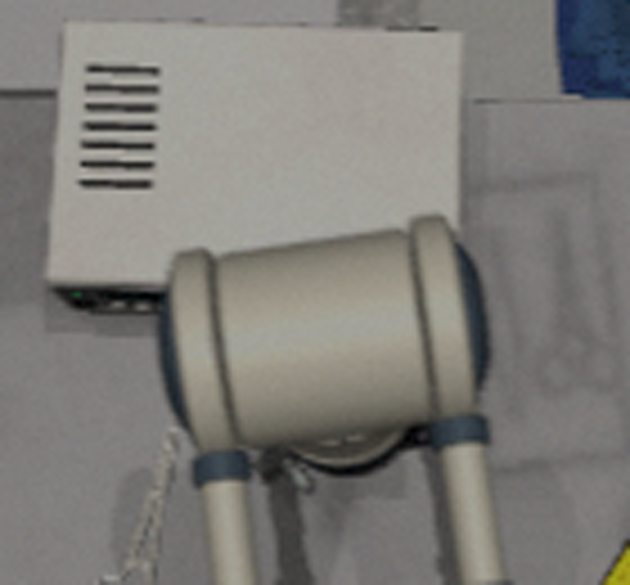

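Request:
play_rows(series=[{"tx": 0.7,"ty": -1.1,"tz": 0,"roll": 0,"jaw": 0},{"tx": 1.4,"ty": -1.7,"tz": 0,"roll": 0,"jaw": 0},{"tx": 2,"ty": -2.1,"tz": 0,"roll": 0,"jaw": 0},{"tx": 2.4,"ty": -2.3,"tz": 0,"roll": 0,"jaw": 0},{"tx": 2.6,"ty": -2.4,"tz": 0,"roll": 0,"jaw": 0}])

```text
t: 14.6
tcp_pos: [0.4839, 0.1291, 0.0514]
orientation: [-3.141, 0.027, 0.001]
wrist_force: [-1.0, 0.2, 0.1]
width: 0.0001
```

Run:
```python
from h import *
P,im=snap("scene","s16")
c=im[150:270,160:360];cv2.imwrite("pics/s16c.png",cv2.resize(c,None,fx=4,fy=4,interpolation=cv2.INTER_CUBIC))
s=observe();M=R.from_rotvec(s["orientation"]).as_matrix()
go([.47,0,.048],-1)
for d in (20,15,10,5,0):
    p=np.r_[doortcp(np.radians(d)),.052];print(d,((M.T@(p-s["tcp_pos"]))*100).round(2))
```

```text
t 14.65 tcp [0.484  0.1291 0.0514] yaw -0.99 w -0.0002 F [-0.6 -0.8 -0.2]
shift cm [-1.18 12.93  0.34] roll 0.01
20 [-0.35 -0.05 -0.06]
15 [ 0.42 -0.49 -0.06]
10 [ 1.25 -0.86 -0.06]
5 [ 2.11 -1.14 -0.06]
0 [ 3.01 -1.34 -0.06]
```

View pics/s16c.png

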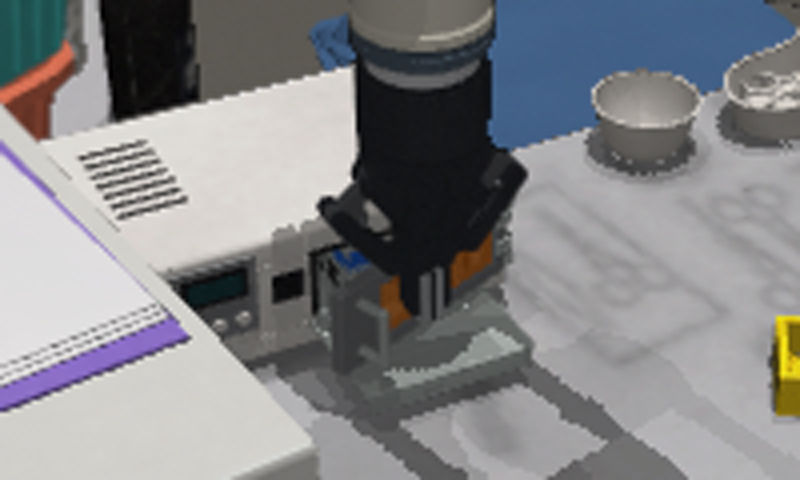

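Request:
play_rows(series=[{"tx": 0.7,"ty": -0.5,"tz": 0,"roll": 0,"jaw": 0},{"tx": 1.7,"ty": -1,"tz": 0,"roll": 0,"jaw": 0},{"tx": 3.0,"ty": -1.3,"tz": 0,"roll": 0,"jaw": 0},{"tx": 3.4,"ty": -1.3,"tz": 0,"roll": 0,"jaw": 0},{"tx": 3.4,"ty": -1.3,"tz": 0,"roll": 0,"jaw": 0}])

```text
t: 15.15
tcp_pos: [0.517, 0.1418, 0.0513]
orientation: [-3.141, 0.027, 0.005]
wrist_force: [-5.4, 0.5, 1.8]
width: -0.0001
```

Run:
```python
from h import *
P,im=snap("scene","s17")
c=im[150:270,160:360];cv2.imwrite("pics/s17c.png",cv2.resize(c,None,fx=4,fy=4,interpolation=cv2.INTER_CUBIC))
go([*doortcp(0),.052],-1)
```

```text
t 15.2 tcp [0.517  0.1418 0.0513] yaw -0.97 w 0.0002 F [-5.   0.1  1.3]
shift cm [-0.27 -0.01 -0.07] roll 0.03
```

View pics/s17c.png

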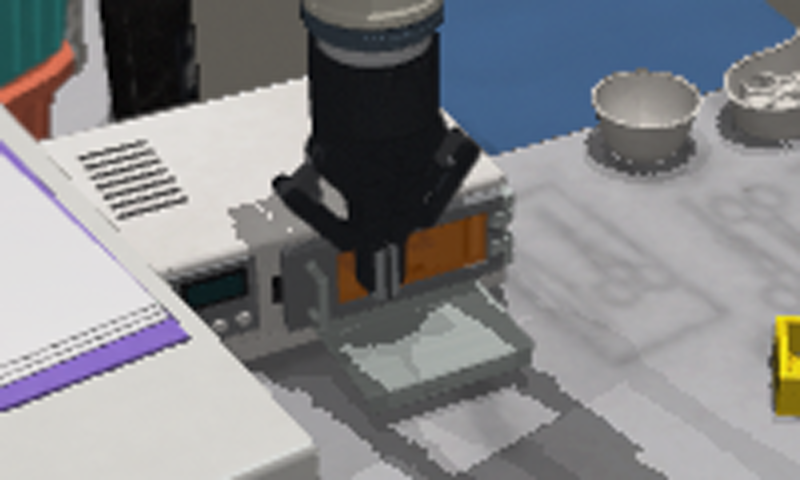

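Request:
play_rows(series=[{"tx": 0.1,"ty": 0,"tz": 0,"roll": 0,"jaw": 0},{"tx": 0.2,"ty": 0,"tz": 0,"roll": 0,"jaw": 0},{"tx": 0.3,"ty": 0,"tz": 0,"roll": 0,"jaw": 0},{"tx": 0.3,"ty": 0,"tz": 0,"roll": 0,"jaw": 0},{"tx": 0.3,"ty": 0,"tz": 0,"roll": 0,"jaw": 0}])

```text
t: 15.7
tcp_pos: [0.517, 0.1417, 0.0512]
orientation: [3.141, -0.026, -0.014]
wrist_force: [-18.7, -0.3, 8.8]
width: 0.0001
```

Run:
```python
from h import *
go([*doortcp(0),.052],-1)
```

```text
t 15.7 tcp [0.517  0.1417 0.0512] yaw -0.94 w 0.0001 F [-18.7  -0.3   8.8]
shift cm [-0.27 -0.02 -0.07] roll 0.06
```

Request:
play_rows(series=[{"tx": -1.5,"ty": 0,"tz": 0,"roll": 0,"jaw": 0},{"tx": -5,"ty": 0,"tz": 0,"roll": 0,"jaw": 0},{"tx": -9,"ty": 0,"tz": -3,"roll": 0,"jaw": 0},{"tx": -12,"ty": 4,"tz": -6,"roll": 0,"jaw": 0},{"tx": -12,"ty": 8,"tz": -8,"roll": 0,"jaw": 0}])

```text
t: 16.2
tcp_pos: [0.3978, 0.066, 0.1319]
orientation: [-3.141, 0.019, -0.002]
wrist_force: [2.3, -0.4, -0.2]
width: 0.0006
```

Request:
play_rows(series=[{"tx": 0,"ty": 4,"tz": 0,"roll": 0,"jaw": 0},{"tx": 0,"ty": 8,"tz": 0,"roll": 0,"jaw": 0},{"tx": 0,"ty": 12,"tz": 0,"roll": 0,"jaw": 0},{"tx": 0,"ty": 16,"tz": 0,"roll": 0,"jaw": 0},{"tx": 0,"ty": 18,"tz": 0,"roll": 0,"jaw": 0}])

```text
t: 16.7
tcp_pos: [0.3963, -0.1176, 0.1309]
orientation: [3.14, -0.031, 0.002]
wrist_force: [0.9, 1.1, 0.3]
width: 0.0
```

Run:
```python
from h import *
P,im=snap("scene","s18")
c=im[170:260,210:330];cv2.imwrite("pics/s18c.png",cv2.resize(c,None,fx=6.5,fy=6.5,interpolation=cv2.INTER_CUBIC))
P,im=snap("top","t18")
c=im[140:310,180:460];cv2.imwrite("pics/t18c.png",cv2.resize(c,None,fx=2.85,fy=2.85,interpolation=cv2.INTER_CUBIC))
go([*doortcp(0),.052],-1)
```

```text
t 16.8 tcp [ 0.3964 -0.117   0.1307] yaw -1.21 w 0.0002 F [-0.4  1.4 -0.1]
shift cm [ 11.23 -26.14   7.86] roll -0.21
```

View pics/s18c.png

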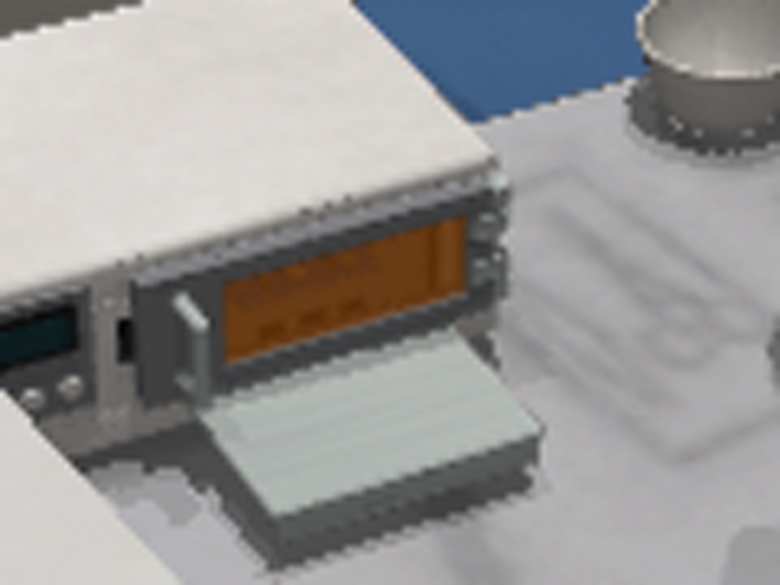

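View pics/t18c.png

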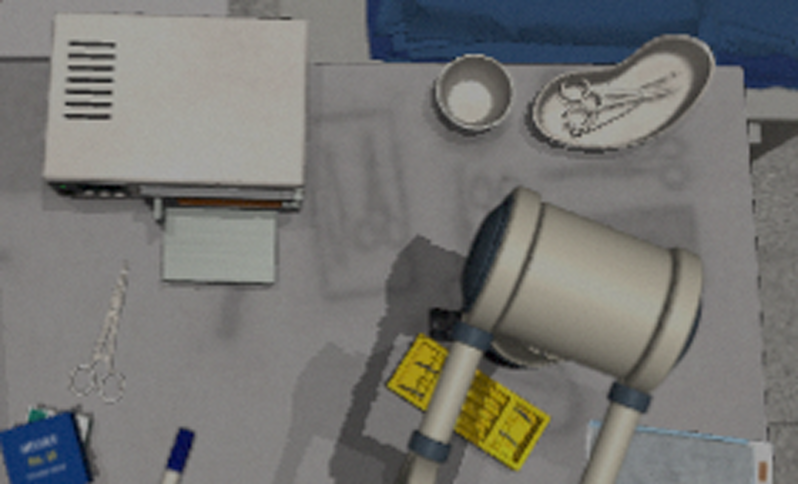

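Run:
```python
from h import *
def cents(f,ch):
    im=cv2.imread(f).astype(np.float32)
    out=[]
    for (u,v) in((251.9,221.4),(258.3,219.1),(264.7,217.4)):
        x0,y0=int(u)-4,int(v)-3
        p=im[y0:y0+7,x0:x0+9,ch]
        b=np.median(p);w=np.clip(b-6-p,0,None) if ch!=9 else 0
        yy,xx=np.mgrid[y0:y0+7,x0:x0+9];out.append([(w*xx).sum()/w.sum(),(w*yy).sum()/w.sum()])
    return np.array(out).round(2)
a=cents("pics/s12.png",2);b=cents("pics/s18.png",2);print(a,b,(b-a))
P=camera_params("scene");q=proj(P,[[.537,.1237,.043],[.542,.1237,.043],[.537,.1287,.043]]);print(q[1:]-q[0])
for f in("s12","s18"):
    im=cv2.imread(f"pics/{f}.png")[205:235,238:282,2];im=cv2.normalize(im,None,0,255,cv2.NORM_MINMAX);cv2.imwrite(f"pics/{f}z.png",cv2.resize(im,None,fx=9,fy=9,interpolation=cv2.INTER_NEAREST))
A=cv2.imread("pics/s12z.png");B=cv2.imread("pics/s18z.png");cv2.imwrite("pics/zz.png",np.vstack([A,B]))
```

```text
[[251.56 220.83]
 [258.03 218.8 ]
 [263.61 217.03]] [[253.3  223.37]
 [260.24 221.47]
 [266.2  219.21]] [[1.74 2.54]
 [2.21 2.67]
 [2.59 2.18]]
[[-0.91827915 -1.04073441]
 [-1.81678942  0.56631792]]
```

View pics/zz.png

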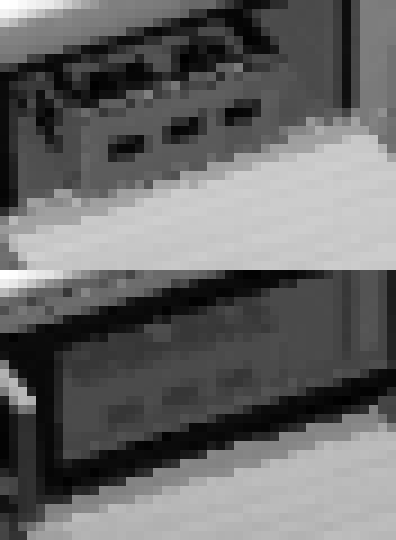

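The door is shut. Comparing the slots seen through the amber window with the earlier view, they moved in only about 1.5 mm. That puts the cassette's rear end against the door, with its middle at about 73 mm, short of the 75–81 given. There is time left, so I'll reopen the door by its handle and press the cassette further in with a higher fingertip.

```bash
sed -i 's/O=np.array(\[.5395,.1235\])/O=np.array([.540,.1235])/' h.py
cat >> h.py <<'E'
def handle(th,out=.026):
    c,n=np.cos(th),np.sin(th)
    l=np.array([-.008,-.072])+.130*np.array([-n,c])-out*np.array([c,n]);return O+l[0]*ex+l[1]*ey
E
python3 - <<'E'
from h import *
P=camera_params("top")
print(cast(P,[[235.1,213.0]],.076),handle(0),observe()["qpos"])
go([*handle(0),.13],-1)
E
```

```text
[[0.51847301 0.18100911 0.076     ]] [0.50701742 0.18208455] [-3.69018649e-01 -4.27770961e-01  1.87062869e+00 -4.18462513e-04
  1.69808058e+00  1.22288421e+00]
t 16.8 tcp [ 0.3964 -0.117   0.1307] yaw -1.21 w 0.0002 F [-0.4  1.4 -0.1]
shift cm [ 10.42 -30.14   0.05] roll -0.21
```

Request:
play_rows(series=[{"tx": 0,"ty": -5,"tz": 0,"roll": 0,"jaw": 0},{"tx": 0.5,"ty": -10,"tz": 0,"roll": 0,"jaw": 0},{"tx": 2,"ty": -15,"tz": 0,"roll": 0,"jaw": 20},{"tx": 4,"ty": -20,"tz": 0,"roll": 0,"jaw": 55},{"tx": 5,"ty": -24,"tz": 0,"roll": 0,"jaw": 55}])

```text
t: 17.3
tcp_pos: [0.4508, 0.1277, 0.131]
orientation: [-3.141, 0.025, -0.002]
wrist_force: [0.5, -0.8, 0.5]
width: 0.0434
```

Request:
play_rows(series=[{"tx": 1.5,"ty": -3,"tz": 0,"roll": 0,"jaw": 55},{"tx": 2,"ty": -6,"tz": 0,"roll": 0,"jaw": 55},{"tx": 2,"ty": -6,"tz": 0,"roll": 0,"jaw": 55},{"tx": 2,"ty": -6,"tz": 0,"roll": 0,"jaw": 55},{"tx": 2,"ty": -6,"tz": 0,"roll": 0,"jaw": 55}])

```text
t: 17.8
tcp_pos: [0.4713, 0.1837, 0.1307]
orientation: [3.141, -0.027, 0.0]
wrist_force: [-0.1, -0.2, 0.0]
width: 0.047
```

Run:
```python
from h import *
snap("wrist","w19")
go([*handle(0),.05],-1)
P=camera_params("wrist");print(proj(P,[[*handle(0),.076],[*handle(0),.042],[*handle(0,.004),.088]]))
```

```text
t 17.85 tcp [0.4714 0.1834 0.1308] yaw -1.01 w 0.047 F [-0.3 -0.4 -0. ]
shift cm [3.56 0.07 8.08] roll -0.01
[[276.32161253 177.1399065 ]
 [276.3107315  168.29201973]
 [276.30401746 144.02255826]]
```

View pics/w19.png

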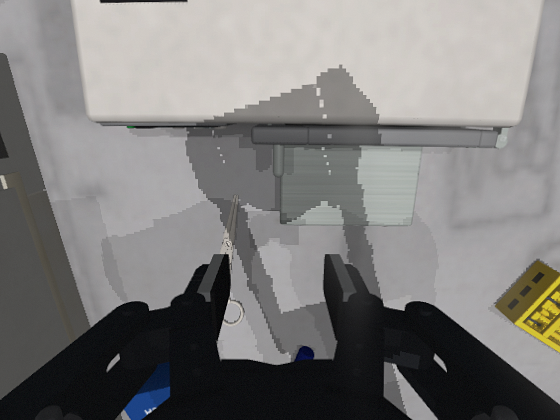

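Request:
play_rows(series=[{"tx": 1.8,"ty": 0.1,"tz": 0,"roll": 0,"jaw": 55},{"tx": 3.5,"ty": 0.1,"tz": 0.5,"roll": 0,"jaw": 55},{"tx": 3.5,"ty": 0.1,"tz": 3.5,"roll": 0,"jaw": 55},{"tx": 3.5,"ty": 0.1,"tz": 6.5,"roll": 0,"jaw": 55},{"tx": 3.5,"ty": 0.1,"tz": 8.4,"roll": 0,"jaw": 55}])

```text
t: 18.35
tcp_pos: [0.5058, 0.1809, 0.0444]
orientation: [3.141, -0.03, -0.003]
wrist_force: [-0.6, -0.5, -0.1]
width: 0.0467
```

Request:
play_rows(series=[{"tx": 0,"ty": 0,"tz": 0,"roll": 0,"jaw": 20},{"tx": 0,"ty": 0,"tz": 0,"roll": 0,"jaw": 0},{"tx": 0,"ty": 0,"tz": 0,"roll": 0,"jaw": 0},{"tx": 0,"ty": 0,"tz": 0,"roll": 0,"jaw": 0},{"tx": 0,"ty": 0,"tz": 0,"roll": 0,"jaw": 0}], newtons=40)

```text
t: 18.85
tcp_pos: [0.5076, 0.1823, 0.0486]
orientation: [-3.141, 0.027, -0.005]
wrist_force: [-0.6, -1.6, 4.6]
width: 0.006
```

Run:
```python
from h import *
snap("wrist","w20")
s=observe();M=R.from_rotvec(s["orientation"]).as_matrix()
go([*handle(0),.05],-1)
b=handle(0)
for d in (0,5,10,15,20,30,40,50,60,70,80,90):
    p=np.r_[handle(np.radians(d))-b,0];print(d,((M.T@p)*100).round(2))
```

```text
t 18.9 tcp [0.5076 0.1823 0.0485] yaw -0.98 w 0.0058 F [-1.2 -2.4  6.2]
shift cm [-0.05  0.02 -0.15] roll 0.02
0 [0. 0. 0.]
5 [-1.12  0.28 -0.  ]
10 [-2.22  0.65 -0.01]
15 [-3.28  1.11 -0.01]
20 [-4.29  1.67 -0.01]
30 [-6.15  3.04 -0.02]
40 [-7.75  4.71 -0.02]
50 [-9.03  6.63 -0.03]
60 [-9.96  8.75 -0.03]
70 [-10.51  10.99  -0.03]
80 [-10.66  13.3   -0.03]
90 [-10.4   15.6   -0.03]
```

View pics/w20.png

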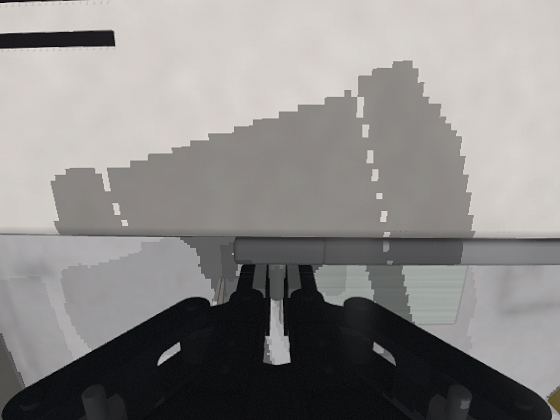

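Request:
play_rows(series=[{"tx": -0.7,"ty": 0.2,"tz": 0,"roll": -3,"jaw": 0},{"tx": -1.5,"ty": 0.4,"tz": 0,"roll": -7,"jaw": 0},{"tx": -2.4,"ty": 0.7,"tz": 0,"roll": -11,"jaw": 0},{"tx": -3.3,"ty": 1.1,"tz": 0,"roll": -15,"jaw": 0},{"tx": -4.3,"ty": 1.7,"tz": 0,"roll": -20,"jaw": 0}], newtons=40)

```text
t: 19.4
tcp_pos: [0.4643, 0.1668, 0.0485]
orientation: [-3.096, -0.524, -0.006]
wrist_force: [-0.1, 1.3, 6.6]
width: 0.0059
```

Run:
```python
from h import *
s=observe();M=R.from_rotvec(s["orientation"]).as_matrix()
go([*handle(np.radians(20)),.0485],19)
b=handle(np.radians(20))
for d in (20,27,34,41,48,55,65,75,85,90):
    p=np.r_[handle(np.radians(d))-b,0];print(d,((M.T@p)*100).round(2))
```

```text
t 19.4 tcp [0.4643 0.1668 0.0485] yaw 19.23 w 0.0059 F [-0.1  1.3  6.6]
shift cm [-0.06  0.05  0.  ] roll 0.23
20 [0. 0. 0.]
27 [-1.57  0.41 -0.01]
34 [-3.07  1.   -0.01]
41 [-4.49  1.78 -0.02]
48 [-5.81  2.72 -0.03]
55 [-7.    3.81 -0.03]
65 [-8.45  5.61 -0.04]
75 [-9.57  7.64 -0.04]
85 [-10.32   9.82  -0.05]
90 [-10.55  10.96  -0.05]
```

The catch released cleanly and the bar is still held at 5.9 mm. I'll continue along the arc.

Request:
play_rows(series=[{"tx": -1.6,"ty": 0.4,"tz": 0,"roll": -7,"jaw": 0},{"tx": -3.1,"ty": 1.0,"tz": 0,"roll": -14,"jaw": 0},{"tx": -4.5,"ty": 1.8,"tz": 0,"roll": -21,"jaw": 0},{"tx": -5.8,"ty": 2.7,"tz": 0,"roll": -28,"jaw": 0},{"tx": -7.0,"ty": 3.8,"tz": 0,"roll": -35,"jaw": 0}])

```text
t: 19.9
tcp_pos: [0.4098, 0.108, 0.0485]
orientation: [-2.794, -1.435, -0.005]
wrist_force: [0.0, 0.9, 6.8]
width: 0.0058
```

Run:
```python
from h import *
s=observe();M=R.from_rotvec(s["orientation"]).as_matrix()
go([*handle(np.radians(55)),.0485],54)
b=handle(np.radians(55))
for d in (62,69,76,83,90):
    p=np.r_[handle(np.radians(d))-b,0];print(d,((M.T@p)*100).round(2))
```

```text
t 19.9 tcp [0.4098 0.108  0.0485] yaw 54.38 w 0.0058 F [0.  0.9 6.8]
shift cm [-0.05  0.1   0.  ] roll 0.38
62 [-1.57  0.4  -0.  ]
69 [-3.07  0.99 -0.01]
76 [-4.5   1.77 -0.01]
83 [-5.82  2.7  -0.02]
90 [-7.01  3.8  -0.02]
```

Request:
play_rows(series=[{"tx": -1.6,"ty": 0.4,"tz": 0,"roll": -7,"jaw": 0},{"tx": -3.1,"ty": 1.0,"tz": 0,"roll": -14,"jaw": 0},{"tx": -4.5,"ty": 1.8,"tz": 0,"roll": -21,"jaw": 0},{"tx": -5.8,"ty": 2.7,"tz": 0,"roll": -28,"jaw": 0},{"tx": -7.0,"ty": 3.8,"tz": 0,"roll": -35,"jaw": 0}])

```text
t: 20.4
tcp_pos: [0.3993, 0.0282, 0.0485]
orientation: [2.233, 2.208, 0.003]
wrist_force: [-1.6, 0.4, 6.5]
width: 0.0057
```

Request:
play_rows(series=[{"tx": 0,"ty": 0,"tz": 0,"roll": 0,"jaw": 40},{"tx": 0,"ty": 0,"tz": 0,"roll": 0,"jaw": 40},{"tx": 0,"ty": 0,"tz": -1,"roll": 0,"jaw": 40},{"tx": 0,"ty": 0,"tz": -4.5,"roll": 0,"jaw": 40},{"tx": 0,"ty": 0,"tz": -8,"roll": 0,"jaw": 40}])

```text
t: 20.9
tcp_pos: [0.3985, 0.0291, 0.1272]
orientation: [-2.24, -2.201, 0.002]
wrist_force: [0.0, 0.1, 0.1]
width: 0.0342
```

Run:
```python
from h import *
go([.44,.1237,.11],-1)
P,im=snap("scene","s21")
c=im[150:270,160:360];cv2.imwrite("pics/s21c.png",cv2.resize(c,None,fx=4,fy=4,interpolation=cv2.INTER_CUBIC))
```

```text
t 20.9 tcp [0.3985 0.0291 0.1272] yaw 89.0 w 0.0342 F [0.  0.1 0.1]
shift cm [9.53 3.99 1.72] roll 90.0
```

View pics/s21c.png

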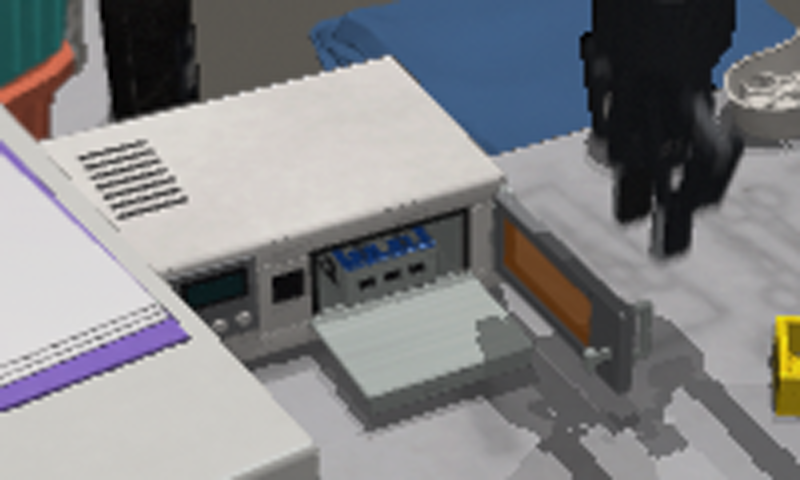

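Request:
play_rows(series=[{"tx": 2,"ty": 0,"tz": 0,"roll": 8.5,"jaw": 0},{"tx": 4,"ty": 0,"tz": 0,"roll": 17,"jaw": 0},{"tx": 6,"ty": 0,"tz": 0,"roll": 25.5,"jaw": 0},{"tx": 8,"ty": 0,"tz": 0,"roll": 34,"jaw": 0},{"tx": 9.5,"ty": 0,"tz": 0,"roll": 42,"jaw": 0}])

```text
t: 21.45
tcp_pos: [0.4006, 0.1251, 0.127]
orientation: [-2.884, -1.245, -0.001]
wrist_force: [-1.4, 0.8, 0.2]
width: -0.0001
```

Request:
play_rows(series=[{"tx": 0,"ty": 0,"tz": 0,"roll": 8.5,"jaw": 0},{"tx": 0,"ty": 0,"tz": 0,"roll": 17,"jaw": 0},{"tx": 0,"ty": 0,"tz": 0,"roll": 25.5,"jaw": 0},{"tx": 0,"ty": 0,"tz": 0,"roll": 34,"jaw": 0},{"tx": 0,"ty": 0,"tz": 0,"roll": 42,"jaw": 0}])

```text
t: 21.95
tcp_pos: [0.4007, 0.1241, 0.127]
orientation: [-3.139, -0.128, -0.0]
wrist_force: [-0.1, 0.5, 0.7]
width: 0.0002
```

Run:
```python
from h import *
go([.50,.1235,.054],-1)
```

```text
t 21.95 tcp [0.4007 0.1241 0.127 ] yaw 4.67 w 0.0002 F [-0.1  0.5  0.7]
shift cm [9.89 0.87 7.3 ] roll 5.67
```

Request:
play_rows(series=[{"tx": 1,"ty": 0.1,"tz": 2,"roll": 5.5,"jaw": 0},{"tx": 3,"ty": 0.3,"tz": 5,"roll": 5.5,"jaw": 0},{"tx": 6,"ty": 0.5,"tz": 7,"roll": 5.5,"jaw": 0},{"tx": 8.5,"ty": 0.8,"tz": 7.3,"roll": 5.5,"jaw": 0},{"tx": 10.5,"ty": 0.9,"tz": 7.3,"roll": 5.5,"jaw": 0}])

```text
t: 22.45
tcp_pos: [0.5066, 0.1242, 0.0523]
orientation: [3.141, -0.014, -0.004]
wrist_force: [-0.5, -0.1, -0.2]
width: -0.0001
```

Run:
```python
from h import *
go([.529,.1235,.0545],-1)
```

```text
t 22.45 tcp [0.5066 0.1242 0.0523] yaw -0.51 w -0.0001 F [-0.5 -0.1 -0.2]
shift cm [ 2.24  0.05 -0.23] roll 0.49
```

Request:
play_rows(series=[{"tx": 0,"ty": 0,"tz": -0.2,"roll": 0.5,"jaw": 0},{"tx": 0.7,"ty": 0,"tz": -0.2,"roll": 0.5,"jaw": 0},{"tx": 1.4,"ty": 0,"tz": -0.2,"roll": 0.5,"jaw": 0},{"tx": 2.0,"ty": 0,"tz": -0.2,"roll": 0.5,"jaw": 0},{"tx": 2.2,"ty": 0,"tz": -0.2,"roll": 0.5,"jaw": 0}])

```text
t: 22.95
tcp_pos: [0.5285, 0.1235, 0.056]
orientation: [-3.141, 0.027, -0.001]
wrist_force: [-1.1, 0.0, 1.0]
width: 0.0003
```

Run:
```python
from h import *
go([.529,.1235,.0545],-1);print(observe()["moment"])
```

```text
t 22.95 tcp [0.5285 0.1235 0.056 ] yaw -0.98 w 0.0003 F [-1.1  0.   1. ]
shift cm [ 0.05 -0.    0.15] roll 0.02
[-0.01826644  0.4750743  -0.01143339]
```

Request:
play_rows(series=[{"tx": 0,"ty": 0,"tz": 0.1,"roll": 0,"jaw": 0},{"tx": 0.1,"ty": 0,"tz": 0.1,"roll": 0,"jaw": 0},{"tx": 0.2,"ty": 0,"tz": 0.1,"roll": 0,"jaw": 0},{"tx": 0.3,"ty": 0,"tz": 0.1,"roll": 0,"jaw": 0},{"tx": 0.3,"ty": 0,"tz": 0.1,"roll": 0,"jaw": 0}])

```text
t: 23.45
tcp_pos: [0.5284, 0.1235, 0.0551]
orientation: [3.141, -0.026, -0.01]
wrist_force: [-14.6, -0.3, 10.8]
width: 0.0001
```

Run:
```python
from h import *
go([.529,.1235,.0545],-1);print(observe()["moment"])
```

```text
t 23.45 tcp [0.5284 0.1235 0.0551] yaw -0.95 w 0.0001 F [-14.6  -0.3  10.8]
shift cm [ 0.06 -0.01  0.06] roll 0.05
[-0.11322417  2.0483079  -0.03976284]
```

Request:
play_rows(series=[{"tx": -1.5,"ty": 0,"tz": 0,"roll": 0,"jaw": 0},{"tx": -5,"ty": 0,"tz": 0,"roll": 0,"jaw": 0},{"tx": -9,"ty": 1,"tz": -2,"roll": 0,"jaw": 0},{"tx": -12,"ty": 4,"tz": -5,"roll": 0,"jaw": 0},{"tx": -12,"ty": 8,"tz": -7,"roll": 0,"jaw": 0}])

```text
t: 23.95
tcp_pos: [0.4076, 0.0462, 0.1259]
orientation: [-3.141, 0.02, -0.002]
wrist_force: [1.8, -0.5, 1.1]
width: -0.0001
```

Request:
play_rows(series=[{"tx": 0,"ty": 4,"tz": 0,"roll": 0,"jaw": 0},{"tx": 0,"ty": 8,"tz": 0,"roll": 0,"jaw": 0},{"tx": 0,"ty": 12,"tz": 0,"roll": 0,"jaw": 0},{"tx": 0,"ty": 14,"tz": 0,"roll": 0,"jaw": 0},{"tx": 0,"ty": 14,"tz": 0,"roll": 0,"jaw": 0}])

```text
t: 24.45
tcp_pos: [0.4071, -0.0967, 0.1244]
orientation: [3.141, -0.033, -0.0]
wrist_force: [0.5, 1.0, 0.5]
width: 0.0001
```

Run:
```python
from h import *
snap("scene","s22")
go([*doortcp(np.radians(90),.03),.1145],-1)
o=[]
for f in("s12","s22"):
    im=cv2.imread(f"pics/{f}.png")[200:235,232:288];o.append(cv2.resize(im,None,fx=8,fy=8,interpolation=cv2.INTER_NEAREST))
cv2.imwrite("pics/zz2.png",np.vstack(o))
A=cv2.cvtColor(cv2.imread("pics/s12.png"),cv2.COLOR_BGR2GRAY).astype(np.float32);B=cv2.cvtColor(cv2.imread("pics/s22.png"),cv2.COLOR_BGR2GRAY).astype(np.float32)
def hol(I):
    r=[]
    for u,v in((252,221.5),(258,219.2),(264.7,217.4)):
        x0,y0=int(u)-3,int(v)-2;p=I[y0:y0+5,x0:x0+7];w=np.clip(80-p,0,None);w=np.clip(np.percentile(p,60)-8-p,0,None);yy,xx=np.mgrid[y0:y0+5,x0:x0+7];r.append([(w*xx).sum()/w.sum(),(w*yy).sum()/w.sum()])
    return np.array(r).round(2)
print(hol(A),hol(B))
```

```text
t 24.5 tcp [ 0.4072 -0.0953  0.1244] yaw -1.13 w -0.0 F [ 0.5  0.3 -0. ]
shift cm [  3.07 -10.06   0.99] roll -0.13
[[251.61 220.88]
 [257.99 218.87]
 [264.25 217.03]] [[251.29 220.34]
 [257.63 218.41]
 [263.68 216.58]]
```

View pics/zz2.png

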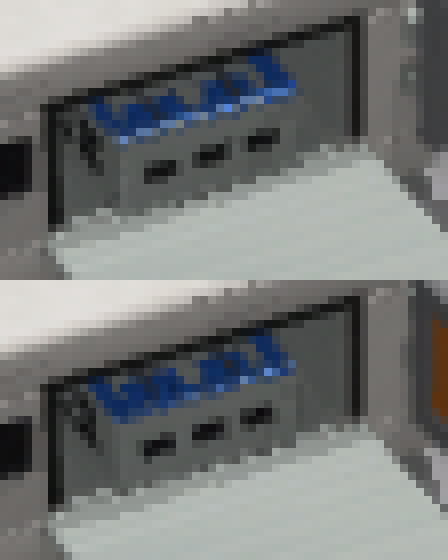

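Request:
play_rows(series=[{"tx": 0,"ty": -5,"tz": 0,"roll": 0,"jaw": 0},{"tx": 0,"ty": -10,"tz": 0,"roll": 0,"jaw": 0},{"tx": 0,"ty": -15,"tz": 0,"roll": 0,"jaw": 0},{"tx": 0,"ty": -20,"tz": 0,"roll": 0,"jaw": 0},{"tx": 1,"ty": -21.8,"tz": 2,"roll": 0,"jaw": 0}])

```text
t: 25.0
tcp_pos: [0.4213, 0.1289, 0.1074]
orientation: [-3.138, 0.017, -0.009]
wrist_force: [1.1, -0.6, 0.1]
width: 0.0001
```

Request:
play_rows(series=[{"tx": 2,"ty": 0,"tz": 2,"roll": 0,"jaw": 0},{"tx": 4,"ty": 0,"tz": 4,"roll": 0,"jaw": 0},{"tx": 6,"ty": 0,"tz": 4.8,"roll": 0,"jaw": 0},{"tx": 7,"ty": 0,"tz": 4.8,"roll": 0,"jaw": 0},{"tx": 7,"ty": 0,"tz": 4.8,"roll": 0,"jaw": 0}])

```text
t: 25.5
tcp_pos: [0.4914, 0.1229, 0.0567]
orientation: [-3.141, 0.025, 0.001]
wrist_force: [-0.4, 0.2, -0.2]
width: -0.0001
```

Run:
```python
from h import *
go([.5285,.1235,.0550],-1)
```

```text
t 25.5 tcp [0.4914 0.1229 0.0567] yaw -0.92 w -0.0001 F [-0.4  0.2 -0.2]
shift cm [ 3.71 -0.11  0.17] roll 0.08
```

Request:
play_rows(series=[{"tx": 0.2,"ty": -0.1,"tz": 0.2,"roll": 0,"jaw": 0},{"tx": 1.3,"ty": -0.1,"tz": 0.2,"roll": 0,"jaw": 0},{"tx": 2.6,"ty": -0.1,"tz": 0.2,"roll": 0,"jaw": 0},{"tx": 3.9,"ty": -0.1,"tz": 0.2,"roll": 0,"jaw": 0},{"tx": 3.0,"ty": -0.1,"tz": 0.2,"roll": 0,"jaw": 0}])

```text
t: 26.0
tcp_pos: [0.5216, 0.1225, 0.0552]
orientation: [-3.141, 0.027, 0.002]
wrist_force: [-0.1, -0.3, 0.7]
width: -0.0002
```

Request:
play_rows(series=[{"tx": -3,"ty": 0,"tz": 0,"roll": 0,"jaw": 0},{"tx": -6,"ty": 0,"tz": 0,"roll": 0,"jaw": 0},{"tx": -9,"ty": 1,"tz": -2,"roll": 0,"jaw": 0},{"tx": -11,"ty": 4,"tz": -5,"roll": 0,"jaw": 0},{"tx": -11,"ty": 8,"tz": -7,"roll": 0,"jaw": 0}])

```text
t: 26.5
tcp_pos: [0.4087, 0.0449, 0.1271]
orientation: [-3.141, 0.021, -0.006]
wrist_force: [1.7, 0.5, 1.7]
width: -0.0003
```

Request:
play_rows(series=[{"tx": 0,"ty": 4,"tz": 0,"roll": 0,"jaw": 0},{"tx": 0,"ty": 8,"tz": 0,"roll": 0,"jaw": 0},{"tx": 2,"ty": 10,"tz": 0,"roll": 0,"jaw": 0},{"tx": 4,"ty": 10,"tz": 0,"roll": 0,"jaw": 0},{"tx": 4,"ty": 10,"tz": 0,"roll": 0,"jaw": 0}])

```text
t: 27.0
tcp_pos: [0.4494, -0.0571, 0.125]
orientation: [3.141, -0.029, 0.002]
wrist_force: [-0.2, 1.1, 0.1]
width: 0.0001
```

Run:
```python
from h import *
snap("scene","s23")
go([*doortcp(np.radians(90),.03),.1145],-1)
o=[]
for f in("s22","s23"):
    im=cv2.imread(f"pics/{f}.png")[200:235,232:288];o.append(cv2.resize(im,None,fx=8,fy=8,interpolation=cv2.INTER_NEAREST))
cv2.imwrite("pics/zz3.png",np.vstack(o))
def hol(f):
    I=cv2.cvtColor(cv2.imread(f),cv2.COLOR_BGR2GRAY).astype(np.float32)
    r=[]
    for u,v in((252,221.5),(258,219.2),(264.7,217.4)):
        x0,y0=int(u)-3,int(v)-2;p=I[y0:y0+5,x0:x0+7];w=np.clip(np.percentile(p,60)-8-p,0,None);yy,xx=np.mgrid[y0:y0+5,x0:x0+7];r.append([(w*xx).sum()/w.sum(),(w*yy).sum()/w.sum()])
    return np.array(r).round(2)
print(hol("pics/s22.png"),hol("pics/s23.png"))
```

```text
t 27.05 tcp [ 0.4484 -0.0566  0.1248] yaw -1.01 w 0.0002 F [-0.8  0.2 -0.6]
shift cm [-0.96 -6.11  1.03] roll -0.01
[[251.29 220.34]
 [257.63 218.41]
 [263.68 216.58]] [[251.28 220.34]
 [257.62 218.41]
 [263.67 216.59]]
```

View pics/zz3.png

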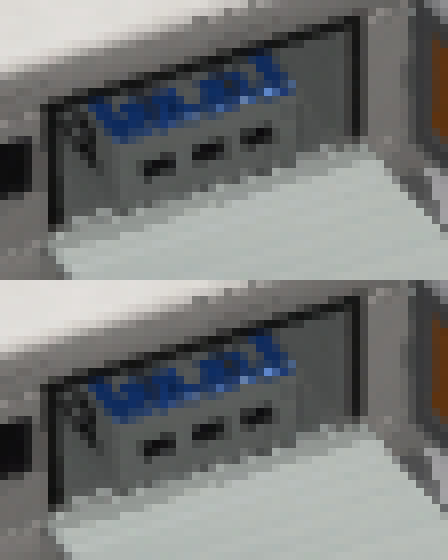

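Request:
play_rows(series=[{"tx": -1.5,"ty": -4.5,"tz": 0,"roll": 0,"jaw": 0},{"tx": -2.5,"ty": -9,"tz": 0,"roll": 0,"jaw": 0},{"tx": -2.5,"ty": -13.5,"tz": 0,"roll": 0,"jaw": 0},{"tx": -2.5,"ty": -17.9,"tz": 0,"roll": 0,"jaw": 0},{"tx": -1.5,"ty": -17.9,"tz": 2,"roll": 0,"jaw": 0}])

```text
t: 27.55
tcp_pos: [0.436, 0.1286, 0.108]
orientation: [-3.138, 0.014, -0.01]
wrist_force: [0.2, -0.1, 1.0]
width: 0.0002
```

Request:
play_rows(series=[{"tx": 2,"ty": 0,"tz": 2,"roll": 0,"jaw": 0},{"tx": 4,"ty": 0,"tz": 4,"roll": 0,"jaw": 0},{"tx": 5.5,"ty": 0,"tz": 5,"roll": 0,"jaw": 0},{"tx": 5.5,"ty": 0,"tz": 5,"roll": 0,"jaw": 0},{"tx": 5.5,"ty": 0,"tz": 5,"roll": 0,"jaw": 0}])

```text
t: 28.05
tcp_pos: [0.4904, 0.1223, 0.0549]
orientation: [3.141, -0.026, -0.001]
wrist_force: [-0.2, -0.4, 0.0]
width: -0.0001
```

Run:
```python
from h import *
go([.5285,.1235,.0550],-1)
```

```text
t 28.05 tcp [0.4904 0.1223 0.0549] yaw -0.94 w -0.0001 F [-0.2 -0.4  0. ]
shift cm [ 3.81 -0.18 -0.01] roll 0.06
```

Request:
play_rows(series=[{"tx": 0.2,"ty": -0.1,"tz": 0,"roll": 0,"jaw": 0},{"tx": 1.4,"ty": -0.1,"tz": 0,"roll": 0,"jaw": 0},{"tx": 2.8,"ty": -0.1,"tz": 0,"roll": 0,"jaw": 0},{"tx": 4.1,"ty": -0.1,"tz": 0,"roll": 0,"jaw": 0},{"tx": 4.1,"ty": -0.1,"tz": 0,"roll": 0,"jaw": 0}])

```text
t: 28.55
tcp_pos: [0.5283, 0.1227, 0.0561]
orientation: [3.141, -0.026, -0.015]
wrist_force: [-20.5, -1.8, 12.0]
width: 0.0
```

Request:
play_rows(series=[{"tx": -3,"ty": 0,"tz": 0,"roll": 0,"jaw": 0},{"tx": -7,"ty": 0,"tz": 0,"roll": 0,"jaw": 0},{"tx": -10,"ty": 1,"tz": -2,"roll": 0,"jaw": 0},{"tx": -12,"ty": 4,"tz": -5,"roll": 0,"jaw": 0},{"tx": -12,"ty": 8,"tz": -7,"roll": 0,"jaw": 0}])

```text
t: 29.05
tcp_pos: [0.4092, 0.0451, 0.1276]
orientation: [-3.141, 0.02, -0.006]
wrist_force: [1.8, -0.6, -0.7]
width: -0.0002
```

Request:
play_rows(series=[{"tx": 0,"ty": 4,"tz": 0,"roll": 0,"jaw": 0},{"tx": 0,"ty": 8,"tz": 0,"roll": 0,"jaw": 0},{"tx": 2,"ty": 10,"tz": 0,"roll": 0,"jaw": 0},{"tx": 4,"ty": 10,"tz": 0,"roll": 0,"jaw": 0},{"tx": 4,"ty": 10,"tz": 0,"roll": 0,"jaw": 0}])

```text
t: 29.55
tcp_pos: [0.4501, -0.0569, 0.1255]
orientation: [3.141, -0.029, 0.003]
wrist_force: [-0.5, 0.2, -0.5]
width: -0.0002
```

Run:
```python
from h import *
snap("scene","s24")
go([*doortcp(np.radians(90),.03),.055],-1)
def hol(f):
    I=cv2.cvtColor(cv2.imread(f),cv2.COLOR_BGR2GRAY).astype(np.float32)
    r=[]
    for u,v in((252,221.5),(258,219.2),(264.7,217.4)):
        x0,y0=int(u)-3,int(v)-2;p=I[y0:y0+5,x0:x0+7];w=np.clip(np.percentile(p,60)-8-p,0,None);yy,xx=np.mgrid[y0:y0+5,x0:x0+7];r.append([(w*xx).sum()/w.sum(),(w*yy).sum()/w.sum()])
    return np.array(r).round(2)
print(hol("pics/s22.png"),hol("pics/s24.png"))
```

```text
t 29.6 tcp [ 0.4492 -0.0563  0.1253] yaw -0.99 w 0.0 F [ 0.1  0.7 -0.1]
shift cm [-1.04 -6.09  7.03] roll 0.01
[[251.29 220.34]
 [257.63 218.41]
 [263.68 216.58]] [[251.29 220.34]
 [257.62 218.4 ]
 [263.67 216.59]]
```

The harder tap moved nothing, so the cassette already sits at or beyond the finger's limit, which is the mouth plane. Now I'll close the door again.

Request:
play_rows(series=[{"tx": -0.5,"ty": -2,"tz": 1,"roll": 0,"jaw": 0},{"tx": -1,"ty": -3.5,"tz": 3,"roll": 0,"jaw": 0},{"tx": -1,"ty": -4,"tz": 6,"roll": 0,"jaw": 0},{"tx": -1,"ty": -4,"tz": 7.2,"roll": 0,"jaw": 0},{"tx": -1,"ty": -4,"tz": 7.2,"roll": 0,"jaw": 0}])

```text
t: 30.1
tcp_pos: [0.4381, -0.0156, 0.0511]
orientation: [-3.141, 0.025, 0.005]
wrist_force: [-0.2, 0.2, 0.6]
width: 0.0001
```

Run:
```python
from h import *
s=observe();M=R.from_rotvec(s["orientation"]).as_matrix()
go([*doortcp(np.radians(90)),.052],-1)
for d in range(90,-1,-10):
    p=np.r_[doortcp(np.radians(d)),.052];print(d,((M.T@(p-s["tcp_pos"]))*100).round(2))
```

```text
t 30.1 tcp [ 0.4381 -0.0156  0.0511] yaw -0.9 w 0.0001 F [-0.2  0.2  0.6]
shift cm [ 0.15 -5.04 -0.09] roll 0.1
90 [ 0.15 -5.04 -0.09]
80 [-0.06 -6.42 -0.09]
70 [-0.06 -7.88 -0.09]
60 [ 0.2  -9.37 -0.09]
50 [  0.74 -10.85  -0.09]
40 [  1.57 -12.26  -0.1 ]
30 [  2.68 -13.53  -0.1 ]
20 [  4.06 -14.6   -0.1 ]
10 [  5.66 -15.4   -0.11]
0 [  7.42 -15.88  -0.12]
```

Request:
play_rows(series=[{"tx": 0.1,"ty": -2.5,"tz": 0,"roll": 0,"jaw": 0},{"tx": 0.1,"ty": -4.8,"tz": 0,"roll": 0,"jaw": 0},{"tx": 0,"ty": -6.4,"tz": 0,"roll": 0,"jaw": 0},{"tx": 0,"ty": -7.9,"tz": 0,"roll": 0,"jaw": 0},{"tx": 0.2,"ty": -9.4,"tz": 0,"roll": 0,"jaw": 0}])

```text
t: 30.6
tcp_pos: [0.4442, 0.078, 0.0548]
orientation: [3.141, -0.027, 0.005]
wrist_force: [0.5, -2.0, -0.0]
width: 0.0001
```

Request:
play_rows(series=[{"tx": 0.5,"ty": -1.5,"tz": 0,"roll": 0,"jaw": 0},{"tx": 1.4,"ty": -2.9,"tz": 0,"roll": 0,"jaw": 0},{"tx": 2.5,"ty": -4.2,"tz": 0,"roll": 0,"jaw": 0},{"tx": 3.4,"ty": -4.9,"tz": 0,"roll": 0,"jaw": 0},{"tx": 3.9,"ty": -5.2,"tz": 0,"roll": 0,"jaw": 0}])

```text
t: 31.1
tcp_pos: [0.4845, 0.1295, 0.0545]
orientation: [-3.141, 0.026, -0.003]
wrist_force: [-0.9, 0.4, 0.3]
width: -0.0003
```

Run:
```python
from h import *
s=observe();M=R.from_rotvec(s["orientation"]).as_matrix()
go([*doortcp(0),.052],-1)
```

```text
t 31.1 tcp [0.4845 0.1295 0.0545] yaw -0.95 w -0.0003 F [-0.9  0.4  0.3]
shift cm [ 3.01 -1.29  0.25] roll 0.05
```

Request:
play_rows(series=[{"tx": 0.7,"ty": -0.5,"tz": 0.2,"roll": 0,"jaw": 0},{"tx": 1.7,"ty": -1,"tz": 0.3,"roll": 0,"jaw": 0},{"tx": 2.9,"ty": -1.3,"tz": 0.3,"roll": 0,"jaw": 0},{"tx": 3.4,"ty": -1.3,"tz": 0.3,"roll": 0,"jaw": 0},{"tx": 3.5,"ty": -1.3,"tz": 0.3,"roll": 0,"jaw": 0}])

```text
t: 31.6
tcp_pos: [0.517, 0.1415, 0.0497]
orientation: [-3.141, 0.027, 0.008]
wrist_force: [-12.1, 0.0, 6.3]
width: -0.0003
```

Run:
```python
from h import *
go([*doortcp(0),.052],-1)
```

```text
t 31.6 tcp [0.517  0.1415 0.0497] yaw -0.98 w -0.0003 F [-12.1   0.    6.3]
shift cm [-0.22 -0.04 -0.22] roll 0.02
```

Request:
play_rows(series=[{"tx": 0.1,"ty": 0,"tz": 0,"roll": 0,"jaw": 0},{"tx": 0.1,"ty": 0,"tz": 0,"roll": 0,"jaw": 0},{"tx": 0,"ty": 0,"tz": 0,"roll": 0,"jaw": 0},{"tx": -1,"ty": 0,"tz": 0,"roll": 0,"jaw": 0},{"tx": -4,"ty": 0,"tz": 0,"roll": 0,"jaw": 0}])

```text
t: 32.1
tcp_pos: [0.4793, 0.142, 0.0499]
orientation: [-3.141, 0.028, -0.003]
wrist_force: [-0.1, -0.5, 1.3]
width: 0.0004
```

Request:
play_rows(series=[{"tx": -3,"ty": 0,"tz": -2,"roll": 0,"jaw": 0},{"tx": -6,"ty": 3,"tz": -6,"roll": 0,"jaw": 0},{"tx": -7,"ty": 7,"tz": -8,"roll": 0,"jaw": 0},{"tx": -7,"ty": 12,"tz": -8,"roll": 0,"jaw": 0},{"tx": -7,"ty": 17,"tz": -8,"roll": 0,"jaw": 0}])

```text
t: 32.6
tcp_pos: [0.4057, -0.0252, 0.1317]
orientation: [3.141, -0.024, 0.009]
wrist_force: [0.1, -0.2, -1.2]
width: -0.0
```

Request:
play_rows(series=[{"tx": 0,"ty": 4,"tz": 0,"roll": 0,"jaw": 0},{"tx": 0,"ty": 8,"tz": 0,"roll": 0,"jaw": 0},{"tx": 0,"ty": 10,"tz": 0,"roll": 0,"jaw": 0},{"tx": 0,"ty": 10,"tz": 0,"roll": 0,"jaw": 0},{"tx": 0,"ty": 10,"tz": 0,"roll": 0,"jaw": 0}])

```text
t: 33.1
tcp_pos: [0.4038, -0.1237, 0.1297]
orientation: [-3.141, 0.029, -0.001]
wrist_force: [0.2, 0.8, -0.2]
width: -0.0
```

Run:
```python
from h import *
P,im=snap("scene","s25")
c=im[150:270,160:360];cv2.imwrite("pics/s25c.png",cv2.resize(c,None,fx=4,fy=4,interpolation=cv2.INTER_CUBIC))
P,im=snap("top","t25")
a=cv2.imread("pics/t18.png")
go([*doortcp(0),.052],-1)
print("door area diff vs first shut",cv2.absdiff(cv2.imread("pics/s18.png"),cv2.imread("pics/s25.png"))[195:240,225:290].max(axis=2).mean())
```

```text
t 33.2 tcp [ 0.404  -0.123   0.1297] yaw -0.92 w 0.0001 F [-0.4 -0.6 -0.6]
shift cm [ 10.65 -26.66   7.78] roll 0.08
door area diff vs first shut 0.785982905982906
```

View pics/s25c.png

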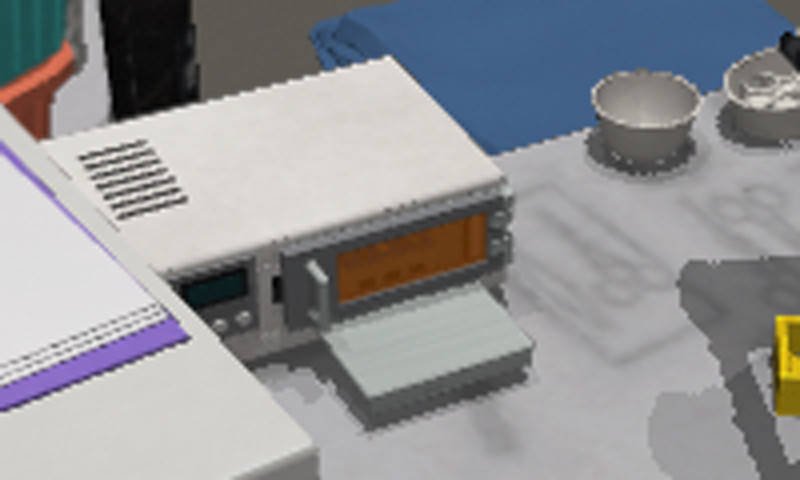

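View pics/t25.png

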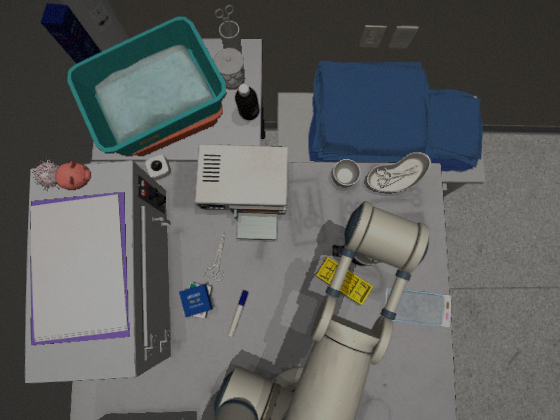

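The door is shut flush, as it was after the first closing. The cassette's slots show through the amber window at about (365–420, 280) in the crop. The bystanders are unmoved and the arm is clear.

```bash
python3 -c "
from rig import *
print(hand_in(), observe()['t'])"
```

```text
the job is handed in; nothing more can be done
the job is handed in; nothing more can be done
```

The steel, blue-rimmed cassette is in the steriliser, lengthways and upright, and the door is shut on its catch. I handed the job in at about 33 s of the 61 s allowed.

- **Extra step:** The first closing left the cassette's middle only about 73 mm inside the mouth. I reopened the door by its handle, pushed the cassette in about 1–2 mm more with the fingertip held higher, and shut the door again.
- **Depth:** Its rear end is now about level with the mouth, so its middle is about 75 mm inside. That is the shallow end of the 75–81 mm given, and my estimate is good to about 0.5–1 mm. Two further taps did not move it, because the finger cannot reach past the front of the roof.
- **Door:** It stopped at the same point both times and stayed shut after the arm moved away. The last pictures of it match the first closing.
- **Forces:** The highest wrist reading was about 28 N, while the fingers pressed on the roof edge. I only read the force at the end of each move, so a brief higher peak could have gone unseen.
- **Everything else:** The bystanders and the yellow cassette look unmoved in the last pictures.

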